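Rebuild the slip mixer's rotor and try it

ROBOT

A 7-joint arm with a two-finger parallel gripper is mounted at the origin on the work surface. World frame = base frame: x ahead of the robot, y to its left, z up, the work surface at z = 0. Lengths are in m, angles in rad, forces in N, time in s.
With the tool pointing down it reaches from about 0.425 to 0.825 m from the base axis. Payload 3.6 kg.
Tool frame: the origin (TCP) lies between the finger pads; the fingertips stand 22 mm ahead of it and the grasp point (between the pads) lies 3 mm ahead of it; z points along the fingers, y is the line along which they close (so a half turn about z gives the same grasp; the last joint's range is limited). The gripper opens to 93 mm and grips with 3 to 60 N. Pads are 15 mm wide; open, the fingers measure 128 mm over their backs; the gripper's body (75 mm by 188 mm) begins 65 mm behind the grasp point.
Start: joints at [-1.167, 0.615, -0.013, 1.423, 0.008, 1.103, -0.04], TCP at [0.271, 0.591, 0.241] pointing down, gripper open.
Joint ranges: [-3.12, 3.12], [-0.3, 2.06], [-1.34, 1.32], [0.26, 2.42], [-1.36, 4.5], [0.01, 1.98], [-2.84, 2.84]. Speed limits (rad/s): [2.79, 2.79, 3.14, 3.14, 3.14, 3.14, 3.14].

INTERFACE

Orientations are given as [roll, pitch, yaw] about the fixed x, y, z axes, in that order (R = Rz(yaw) Ry(pitch) Rx(roll)).
In Python, from rig import manip gives the robot as it stands.
- The arm moves only by the shell command python3 nudge.py FILE, which reads ROWS from the file FILE. ROWS is a JSON list of rows, 1 to 20 of them, each of 7 numbers: a rotation vector rx, ry, rz in units of 0.1 rad, then dx, dy, dz in units of 5 mm, then the finger opening in m; each row is the pose to reach, as a shift and turn from the pose commanded when the command began, along the tool's axes at that moment; what a row does not reach only later rows make up. A row lasts 1/12 s, in which the tool goes at most 0.0417 m and 0.125 rad, less where a joint would pass 70% of its speed; a pose out of reach is approached as far as the arm can. The fingers move at their own pace and stop on an object; the grip force is fixed at half the most. Time passes only in rows, so rows that do not move let the fingers close. It prints the time, the measured TCP pose, the force, the opening and the grip force at its end. Input that does not fit is refused with a message, and nothing moves.
- manip.get_state(): the state, without advancing time (a new reading comes with each control period).
- manip.camera(name): name is "scene" or "top" or "wrist"; returns a dict with "img" (480x640x3 uint8, blue, green, red), "mtx" (3x3 intrinsics, pixels), "eye" and "rotation" of the camera in the world; the wrist camera has in their place "tool_from_camera" (4x4, takes a point from camera to tool coordinates, whose origin is the TCP and whose axes are the flange's). Camera axes: x right, y down, z forward; pixel columns grow to the right and rows downward; lengths in m; the calibration is good to about 2 mm. A picture is of the moment at which its call begins: read the wrist's pose just before it. There is no depth.
- manip.finish_job(): hands the job in; it is judged then, once.
The state is a dict: "time_s": time; "joint_pos": joint angles; "qd": joint speeds; "joint_efforts": joint torques, N m; "tcp_pos": TCP position; "ee_rot": TCP orientation; "ft_force": force on the tool from outside, world axes, zero at the start; "moment": the same for the moment, N m; "finger_gap": finger opening in m; "grasp_force": force on a finger pad.
Only numpy, scipy, OpenCV 4.12 (cv2) and the standard library are available. Lean on these libraries where they do the work, as an engineer would, in place of code of your own. Each camera call takes 0.05 s, during which the arm holds its last target. There are 200 camera calls.

TASK

The bench slip mixer has been washed: with its lock pin still in its hole, slide every mixer paddle lying on the bench down the splined spindle, turning each until its bore lines up with the teeth and it drops fully home, the shortest paddle at the bottom and each longer one above it, and then put the winged cap fully home on the spindle's end. Only then draw the lock pin, hang it upright by its collar in the slotted bracket on the side of the gear case, and wind the crank one full turn, either way, to see that the rotor runs clear all round. Leave everything in place and do not disturb the pots, bottles and tools around it.

Things in the scene. Friction and masses are not known exactly. Their poses are not given: they have to be found in the camera images.
- mixer: Base of a hand-cranked slip mixer, fixed: grey gear case 120 x 310 mm, 56 mm high, long along its y; at (0, 100) mm in its frame an upright splined spindle in a round pan (160 mm across, 60 mm above the bench, 64 at its rubber rim), at (0, -100) a crank on an upright axis, on its +x side a slotted bracket. Origin: centre of the underside, z up. Its tub shell is fitted later, not now.
- seat (a point): Centre of the top of the collar at the spindle's foot (36 mm across, top 68 mm above the bench), on which the lowest paddle rests; fixed to the base.
- spindle_top (a point): Tip of the spindle, on its axis, 170 mm above the bench; turns with it. The top 8 mm is a round nose 12.4 mm across, tapered to 6; below, four splines (plus-shaped section 28 mm across, teeth 8 mm wide, along this point's x and y) run 94 mm down to the collar. Coupled 1:1 to the crank, same way round; cannot turn while the lock pin is in.
- crank (a joint): Crank angle, rad; 0 at the start, growing anticlockwise from above. Locked while the pin is in (up to 0.1 rad of play); with it out, it turns about two turns either way with slight friction (about 2 N at the knob) and stays where it is left. Its axis stands at (0, -100) mm in the base's frame.
- crank_knob (a point): Middle of the upright black crank grip (20 mm across, from 74 to 110 mm above the bench, this point at 92; it spins freely on its stem), 55 mm from the crank axis. Crank arm's top 74 mm, crank hub's top 76 mm above the bench.
- lock_hole (a point): Mouth of the lock hole, 74 mm above the bench: centre of the top face of the eye on the crank's tail, 36 mm from the crank axis, as it stands at the start; fixed to the base. The 12 mm hole goes through the eye and on down into the gear case.
- notch (a point): Parking notch: middle of a slot 13 mm wide between two steel prongs 12 mm thick, at their top face, 60 mm above the bench; fixed to the base, with its axes. The slot's closed end is 8 mm from here toward -x, its open mouth 27 mm toward +x. The pin's shank goes in from the mouth or from above; the collar rests on the prongs.
- pin: Steel lock pin, upright: shank 10 mm across, 47 mm long (last 4 mm thinner); collar 22 mm across, 6 mm thick; above it a round grip 18 mm across, 26 mm tall. Origin: centre of the collar's underside; z toward the grip. It starts in the lock hole, collar on the eye, shank 47 mm down. About 90 g.
- cap: Grey nylon cap, upright on the bench, 80 g: square skirt 46 x 46 x 24 mm, blind cross-shaped bore 12 mm deep from below (1.2 mm clearance on the splines) with a recess for the nose, and on top a wing 12 mm thick, 46 long, 28 tall. Origin: centre of the underside, z up; wing along x, slots along x and y. Home, it rests on the ends of the teeth, underside 150 mm above the bench.
- paddle1: Aluminium paddle, 76 mm tip to tip (the kinds are 76, 96, 116 and 136 mm), 0.2 to 0.3 kg, flat on the bench: square hub 46 x 46 x 20 mm with a cross-shaped through bore (1.2 mm clearance, slides down the splines by its weight), two pitched blades 18 mm wide within the hub's height. Origin: centre of the hub's underside, z up; blades along x, slots along x and y, so it fits four ways.
- paddle2: Aluminium paddle, 96 mm tip to tip (the kinds are 76, 96, 116 and 136 mm), 0.2 to 0.3 kg, flat on the bench: square hub 46 x 46 x 20 mm with a cross-shaped through bore (1.2 mm clearance, slides down the splines by its weight), two pitched blades 18 mm wide within the hub's height. Origin: centre of the hub's underside, z up; blades along x, slots along x and y, so it fits four ways.
- paddle3: Aluminium paddle, 116 mm tip to tip (the kinds are 76, 96, 116 and 136 mm), 0.2 to 0.3 kg, flat on the bench: square hub 46 x 46 x 20 mm with a cross-shaped through bore (1.2 mm clearance, slides down the splines by its weight), two pitched blades 18 mm wide within the hub's height. Origin: centre of the hub's underside, z up; blades along x, slots along x and y, so it fits four ways.
- paddle4: Aluminium paddle, 136 mm tip to tip (the kinds are 76, 96, 116 and 136 mm), 0.2 to 0.3 kg, flat on the bench: square hub 46 x 46 x 20 mm with a cross-shaped through bore (1.2 mm clearance, slides down the splines by its weight), two pitched blades 18 mm wide within the hub's height. Origin: centre of the hub's underside, z up; blades along x, slots along x and y, so it fits four ways.
- mug: Blue glazed mug, 76 mm across, 90 mm tall; a bystander, not to be disturbed. Origin: centre of its underside.
- planter: Unglazed terracotta bowl, 130 mm across, 75 mm tall; a bystander, not to be disturbed. Origin: centre of its underside.
- underglaze1: White underglaze bottle, 38 mm across, 100 mm tall; a bystander, not to be disturbed. Origin: centre of its underside.
- underglaze2: Terracotta-coloured underglaze bottle, 38 mm across, 100 mm tall; a bystander, not to be disturbed. Origin: centre of its underside.
- clay_knife: Clay spatula with wooden handle lying flat, 170 mm long; a bystander, not to be disturbed. Origin: centre of its underside.
- trim_cup: Pale unfired cup, 80 mm across, 70 mm tall; a bystander, not to be disturbed. Origin: centre of its underside.
- glaze_jar: White lidded glaze jar, 70 mm across, 85 mm tall; a bystander, not to be disturbed. Origin: centre of its underside.

How it is judged:
On the way, in this order (a step that is already met when the one before it is completed fails the run):
1. all the paddles are home on the spindle, shortest at the bottom, with the lock pin still in its hole (horizontal distance between each of paddle1, paddle2, paddle3, paddle4 and spindle_top below 0.005 m and height (world z) of paddle1 between 0.064 and 0.072 m and angle between each of paddle1, paddle2, paddle3, paddle4's own z axis and vertical below 0.06 rad and (angle between the x axis of paddle1 and the x axis of spindle_top, either way round below 0.13 rad or angle between the x axis of paddle1 and the y axis of spindle_top, either way round below 0.13 rad) and height (world z) of paddle2 between 0.064 and 0.092 m and (angle between the x axis of paddle2 and the x axis of spindle_top, either way round below 0.13 rad or angle between the x axis of paddle2 and the y axis of spindle_top, either way round below 0.13 rad) and z of paddle1 in the frame of paddle2 below -0.015 m and height (world z) of paddle3 between 0.064 and 0.112 m and (angle between the x axis of paddle3 and the x axis of spindle_top, either way round below 0.13 rad or angle between the x axis of paddle3 and the y axis of spindle_top, either way round below 0.13 rad) and z of each of paddle1, paddle2 in the frame of paddle3 below -0.015 m and height (world z) of paddle4 between 0.064 and 0.132 m and (angle between the x axis of paddle4 and the x axis of spindle_top, either way round below 0.13 rad or angle between the x axis of paddle4 and the y axis of spindle_top, either way round below 0.13 rad) and z of each of paddle1, paddle2, paddle3 in the frame of paddle4 below -0.015 m and horizontal distance between pin and lock_hole below 0.006 m and z of pin in the frame of lock_hole below 0.008 m), for 0.2 s.
2. the cap is home on the spindle's end, with the lock pin still in its hole (all of step 1 and horizontal distance between cap and spindle_top below 0.005 m and height (world z) of cap between 0.145 and 0.154 m and angle between cap's own z axis and vertical below 0.06 rad and (angle between the x axis of cap and the x axis of spindle_top, either way round below 0.13 rad or angle between the x axis of cap and the y axis of spindle_top, either way round below 0.13 rad)), for 0.2 s.
3. the lock pin hangs in the notch, let go (horizontal distance between cap and spindle_top below 0.005 m and height (world z) of cap between 0.145 and 0.154 m and angle between cap's own z axis and vertical below 0.06 rad and (angle between the x axis of cap and the x axis of spindle_top, either way round below 0.13 rad or angle between the x axis of cap and the y axis of spindle_top, either way round below 0.13 rad) and horizontal distance between pin and notch below 0.013 m and z of pin in the frame of notch between -0.005 and 0.005 m and angle between pin's own z axis and vertical below 0.15 rad and contact force between the fingers and pin below 0.05 N), for 0.3 s.
4. the crank has been wound a full turn (at least 6.0 rad) from its start, either way, with the pin in the notch ((value of joint crank above 6 rad or value of joint crank below -6 rad) and horizontal distance between pin and notch below 0.013 m and z of pin in the frame of notch between -0.005 and 0.005 m and angle between pin's own z axis and vertical below 0.15 rad), for 0.05 s.
At the end, for the whole second after the job is handed in: All present paddles on the splines, stacked home (4 mm) shortest lowest, level; cap home (4 mm); all within 5 mm of the spindle axis; lock pin hanging upright (0.15 rad) in the notch, collar on the prongs (5 mm), within 13 mm of its middle; all at rest (horizontal distance between each of paddle1, paddle2, paddle3, paddle4, cap and spindle_top below 0.005 m and height (world z) of paddle1 between 0.064 and 0.072 m and angle between each of paddle1, paddle2, paddle3, paddle4, cap's own z axis and vertical below 0.06 rad and (angle between the x axis of paddle1 and the x axis of spindle_top, either way round below 0.13 rad or angle between the x axis of paddle1 and the y axis of spindle_top, either way round below 0.13 rad) and height (world z) of paddle2 between 0.064 and 0.092 m and (angle between the x axis of paddle2 and the x axis of spindle_top, either way round below 0.13 rad or angle between the x axis of paddle2 and the y axis of spindle_top, either way round below 0.13 rad) and z of paddle1 in the frame of paddle2 below -0.015 m and height (world z) of paddle3 between 0.064 and 0.112 m and (angle between the x axis of paddle3 and the x axis of spindle_top, either way round below 0.13 rad or angle between the x axis of paddle3 and the y axis of spindle_top, either way round below 0.13 rad) and z of each of paddle1, paddle2 in the frame of paddle3 below -0.015 m and height (world z) of paddle4 between 0.064 and 0.132 m and (angle between the x axis of paddle4 and the x axis of spindle_top, either way round below 0.13 rad or angle between the x axis of paddle4 and the y axis of spindle_top, either way round below 0.13 rad) and z of each of paddle1, paddle2, paddle3 in the frame of paddle4 below -0.015 m and height (world z) of cap between 0.145 and 0.154 m and (angle between the x axis of cap and the x axis of spindle_top, either way round below 0.13 rad or angle between the x axis of cap and the y axis of spindle_top, either way round below 0.13 rad) and horizontal distance between pin and notch below 0.013 m and z of pin in the frame of notch between -0.005 and 0.005 m and angle between pin's own z axis and vertical below 0.15 rad and linear speed of each of paddle1, paddle2, paddle3, paddle4, cap, pin below 0.02 m/s and velocity of joint crank between -0.1 and 0.1 rad/s); the robot touches nothing.
It fails at once if a pot, bottle or tool on the bench is pushed more than 5 cm or tipped over (distance of any of mug, planter, underglaze1, underglaze2, clay_knife, trim_cup, glaze_jar from where it was at the start of the episode above 0.05 m or angle between any of mug, planter, underglaze1, underglaze2, trim_cup, glaze_jar's own z axis and vertical above 0.6 rad).
Of paddle1, paddle2, paddle3, paddle4 only 2 to 4 are there at a start; the rules pass over those that are not, and their reading is None.
At some moment in a run one of paddle1, paddle2, paddle3, paddle4, cap may be knocked a few centimetres aside while the robot is not near it.
It also fails if it takes over 210 s, if anything falls off the work surface, if the arm or the gripper's body presses on something with over 40 N, if the wrist force passes 120 N, or if a joint passes its speed limit or range.

## Working session

There is one attempt and no reset: what is moved stays moved. The work goes in short steps, Python scripts to look and compute and a shell command to move; the robot and the scene stay as the last step left them, time stands still between calls to the robot, and variables do not carry over. Pictures are saved under pics/ and viewed, at most 14 in all, crops included, and the job is handed in when it is done.

```bash
ls; mkdir -p pics
python3 - <<'E'
from rig import manip
import cv2
for n in ["top","scene"]:
    c=manip.camera(n); cv2.imwrite(f"pics/{n}0.png",c["img"]); print(n,c["mtx"],c["eye"],c["rotation"])
s=manip.get_state(); print(s)
print(manip.camera("wrist")["tool_from_camera"])
E
```

```text
nudge.py
pics
rig.py
top [[461.23937911   0.         323.34481246]
 [  0.         461.23937911 239.52194835]
 [  0.           0.           1.        ]] [ 0.47010169 -0.00319155  1.24724369] [-3.07293793e+00 -1.13131508e-03 -1.54437590e+00]
scene [[585.2096816    0.         317.02156695]
 [  0.         585.2096816  248.78455361]
 [  0.           0.           1.        ]] [0.90199416 0.53291229 1.16067138] [-2.57552634 -0.01216354  2.58530593]
{'time_s': 0.1, 'joint_pos': array([-1.16750164,  0.6157976 , -0.01265611,  1.42473267,  0.00810004,
        1.10338797, -0.04040704]), 'qd': array([-0.00097987, -0.00142238, -0.00047917, -0.00365036,  0.00056887,
       -0.00092627, -0.00245383]), 'joint_efforts': array([ 2.03657852e-03, -4.60037148e+01,  2.10320866e-01, -1.66243601e+01,
       -6.12099026e-02,  1.69633341e-02,  1.04362150e-04]), 'tcp_pos': array([0.27054001, 0.59029926, 0.23961498]), 'ee_rot': array([-3.13931672e+00,  4.66920340e-06,  2.71188873e+00]), 'ft_force': array([-0.10090408, -0.8039681 ,  0.47073244]), 'moment': array([ 0.01072153,  0.00482936, -0.07955628]), 'grasp_force': 0.0, 'finger_gap': 0.09250160588615082}
[[ 4.91645062e-04 -9.61720018e-01 -2.74033512e-01  7.53499765e-02]
 [ 9.99999652e-01  6.57437434e-04 -5.13170263e-04 -1.04751135e-03]
 [ 6.73686004e-04 -2.74033165e-01  9.61720006e-01 -1.43199135e-01]
 [ 0.00000000e+00  0.00000000e+00  0.00000000e+00  1.00000000e+00]]
```
View pics/top0.png

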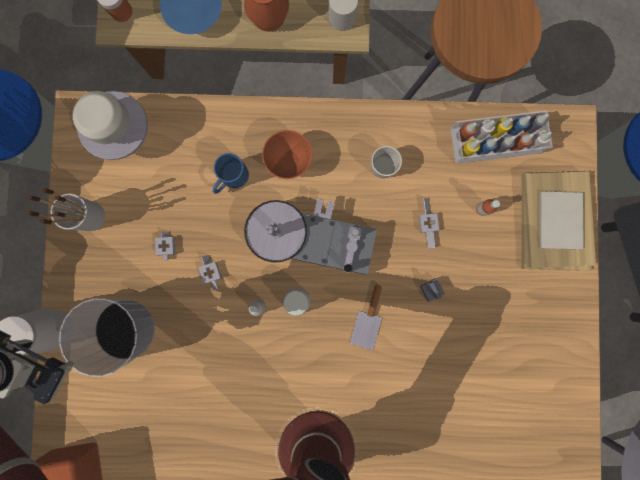

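View pics/scene0.png

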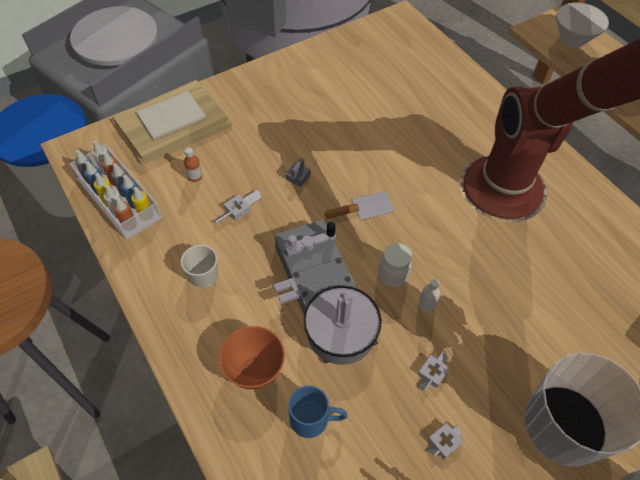

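Create h.py:
```python
import numpy as np, cv2
from rig import manip
from scipy.spatial.transform import Rotation as R
def rot(e): return R.from_euler('xyz',e).as_matrix()
def cam(n):
    s=manip.get_state(); c=manip.camera(n)
    if n=="wrist":
        T=np.eye(4); T[:3,:3]=rot(s["ee_rot"]); T[:3,3]=s["tcp_pos"]; T=T@np.array(c["tool_from_camera"])
        Rc,e=T[:3,:3],T[:3,3]
    else: Rc,e=rot(c["rotation"]),np.array(c["eye"])
    return c["img"],np.array(c["mtx"]),Rc,e
def ray(C,uv): 
    d=C[2]@np.linalg.solve(C[1],[uv[0],uv[1],1.]); return d
def pt(C,uv,z): 
    d=ray(C,uv); return C[3]+d*(z-C[3][2])/d[2]
def proj(C,p):
    q=C[1]@(C[2].T@(np.array(p)-C[3])); return q[:2]/q[2]
def tri(C1,u1,C2,u2):
    A=[];b=[]
    for C,u in((C1,u1),(C2,u2)):
        d=ray(C,u);d/=np.linalg.norm(d);P=np.eye(3)-np.outer(d,d);A.append(P);b.append(P@C[3])
    return np.linalg.lstsq(np.vstack(A),np.hstack(b),rcond=None)[0]
def delta(xyz,yaw=None):
    """tool-axis shift and rz (signed) from measured pose to target xyz, vertical tool yaw"""
    s=manip.get_state(); M=rot(s["ee_rot"])
    d=M.T@(np.array(xyz)-s["tcp_pos"])
    r=None
    if yaw is not None:
        r=R.from_matrix(M.T@rot([np.pi,0,yaw])).as_rotvec().round(4)
    print("d",d.round(4),"rv",r,"tcp",np.round(s["tcp_pos"],4),np.round(s["ee_rot"],4),"F",np.round(s["ft_force"],1),"gap",round(s["finger_gap"],4),"t",s["time_s"])
```

Run:
```python
from h import *
C=cam("top"); S=cam("scene")
print(proj(C,[0,0,0]),proj(S,[0,0,0]))
hsv=cv2.cvtColor(C[0],cv2.COLOR_BGR2HSV)
for nm,(u,v),z in [("pA",(164,244),.02),("pB",(209,272),.02),("pC",(430,222),.02),("cap",(432,290),.03)]:
    m=(hsv[...,1]<70).astype(np.uint8)*255
    w=np.zeros_like(m); w[v-32:v+32,u-32:u+32]=m[v-32:v+32,u-32:u+32]
    n,l,st,ce=cv2.connectedComponentsWithStats(w); k=1+np.argmax(st[1:,4])
    cn=max(cv2.findContours((l==k).astype(np.uint8),0,2)[0],key=len)
    r=cv2.minAreaRect(cn); bx=cv2.boxPoints(r); P=np.array([pt(C,b,z) for b in bx])
    e=[P[1]-P[0],P[2]-P[1]]; L=[np.linalg.norm(x) for x in e]; a=e[int(L[1]>L[0])]
    print(nm,np.round(L,3),P.mean(0).round(3),"yaw",np.degrees(np.arctan2(a[1],a[0])).round(1))
for nm,uv,z in [("spin",(275,228),.16),("knob",(348,268),.11),("notch",(323,208),.06),("crankax",(350,248),.076),("pin",(353,232),.1),("mug",(232,170),.09),("und2",(487,207),.1),("knife",(368,318),0),("trim",(386,161),.07),("jar",(296,302),.085),("und1",(256,308),.1),("planter",(288,155),.075)]: print(nm,pt(C,uv,z).round(3))
cv2.imwrite("pics/mix.png",cv2.resize(C[0][150:350,140:460],None,fx=2.5,fy=2.5,interpolation=2))
```

```text
[316.86785193 450.45983152] [502.70339146 186.28028175]
pA [0.051 0.075] [0.526 0.42  0.02 ] yaw -177.2
pB [0.051 0.097] [0.459 0.298 0.02 ] yaw -159.2
pC [0.052 0.135] [ 0.607 -0.283  0.02 ] yaw -172.4
cap [0.05  0.052] [ 0.428 -0.291  0.03 ] yaw -152.6
spin [0.569 0.113 0.16 ]
knob [ 0.48  -0.065  0.11 ]
notch [0.634 0.001 0.06 ]
crankax [ 0.531 -0.071  0.076]
pin [ 0.57  -0.076  0.1  ]
mug [0.721 0.234 0.09 ]
und2 [ 0.642 -0.41   0.1  ]
knife [ 0.348 -0.128  0.   ]
trim [ 0.759 -0.159  0.07 ]
jar [0.392 0.062 0.085]
und1 [0.375 0.159 0.1  ]
planter [0.767 0.095 0.075]
```

View pics/mix.png

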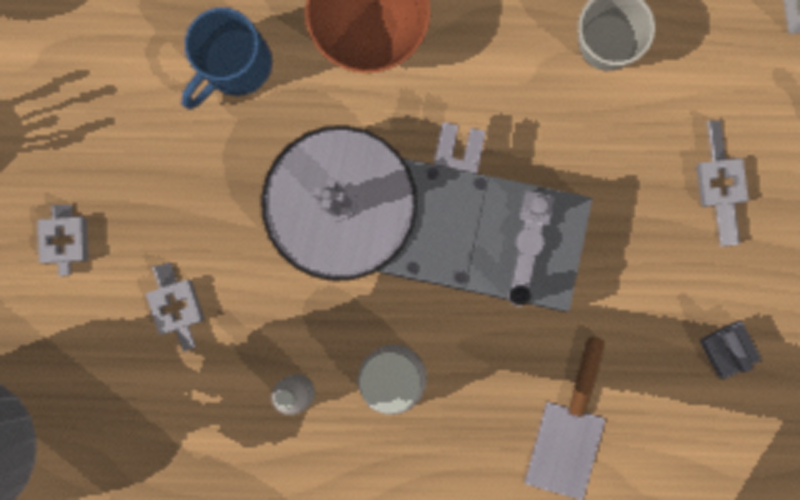

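Run:
```python
from h import *
delta([.526,.42,.15],np.radians(182.8))
```

```text
d [-0.3031 -0.0486  0.0902] rv [-1.200e-03 -2.000e-04 -4.787e-01] tcp [0.2707 0.5906 0.2401] [-3.1404  0.      2.7118] F [-0.2 -0.2 -0. ] gap 0.0931 t 0.25
```

Units first: shifts go in units of 5 mm and turns go in units of 0.1 rad. So -0.303 m is -60.6, 0.09 m is 18, -0.479 rad is -4.79.

```bash
echo '[[0,0,-4.79,-60.6,-9.8,18,0.093],[0,0,-4.79,-60.6,-9.8,18,0.093],[0,0,-4.79,-60.6,-9.8,18,0.093],[0,0,-4.79,-60.6,-9.8,18,0.093],[0,0,-4.79,-60.6,-9.8,18,0.093],[0,0,-4.79,-60.6,-9.8,18,0.093],[0,0,-4.79,-60.6,-9.8,18,0.093],[0,0,-4.79,-60.6,-9.8,18,0.093],[0,0,-4.79,-60.6,-9.8,18,0.093],[0,0,-4.79,-60.6,-9.8,18,0.093],[0,0,-4.79,-60.6,-9.8,18,0.093],[0,0,-4.79,-60.6,-9.8,18,0.093]]' > m.json && python3 nudge.py m.json
python3 - <<'E'
from h import *
C=cam("wrist"); cv2.imwrite("pics/wA.png",C[0]); print(C[3],C[1][0,0]); print(proj(C,[.526,.42,.02]))
delta([.526,.42,.15],np.radians(182.8))
E
```

```text
time_s: 1.25
tcp_pos: [0.524, 0.4224, 0.1512]
ee_rot: [3.139, -0.001, -3.089]
ft_force: [0.4, 0.8, -0.2]
finger_gap: 0.0931
grasp_force: 0.0
[0.44835854 0.4168921  0.29446124] 340.62778328275596
[322.57501533 237.72991171]
d [-0.0019 -0.0025  0.0013] rv [ 0.0019 -0.0005  0.0041] tcp [0.524  0.4224 0.1513] [ 3.1397e+00 -5.0000e-04 -3.0887e+00] F [ 0.5  2.  -0.5] gap 0.0926 t 1.3
```

View pics/wA.png

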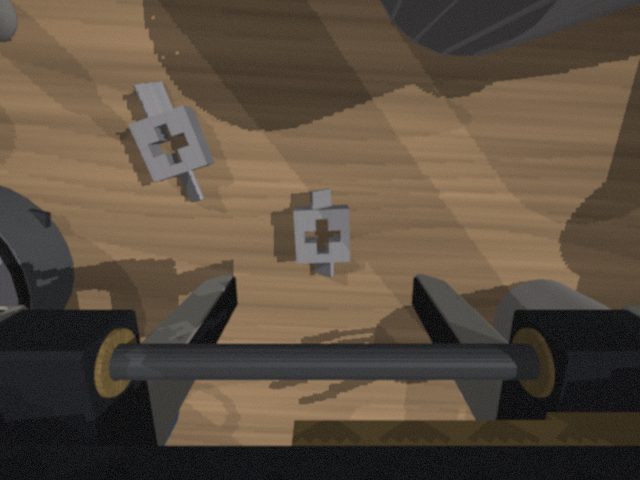

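```bash
cat >> h.py <<'E'
def hub(C,guess,z,r=60,op=31,S=50,V=120,holes=True):
    u,v=np.round(guess).astype(int); img=C[0]; hsv=cv2.cvtColor(img,cv2.COLOR_BGR2HSV)
    m=((hsv[...,1]<S)&(hsv[...,2]>V)).astype(np.uint8)*255
    w=np.zeros_like(m); w[max(v-r,0):v+r,max(u-r,0):u+r]=m[max(v-r,0):v+r,max(u-r,0):u+r]
    cs,hi=cv2.findContours(w,cv2.RETR_CCOMP,cv2.CHAIN_APPROX_NONE)
    k=max([i for i in range(len(cs)) if hi[0][i][3]<0],key=lambda i:cv2.contourArea(cs[i]))
    f=np.zeros_like(m); cv2.drawContours(f,cs,k,255,-1)
    f=cv2.morphologyEx(f,cv2.MORPH_OPEN,cv2.getStructuringElement(cv2.MORPH_ELLIPSE,(op,op)))
    c=max(cv2.findContours(f,0,1)[0],key=cv2.contourArea)
    # rectify to world plane z, in mm, then minAreaRect
    W=np.array([pt(C,p[0],z)[:2]*1000 for p in c],np.float32); r0=cv2.minAreaRect(W)
    out=dict(c=np.round(r0[0],1),size=np.round(r0[1],1),ang=round(r0[2]%90,1))
    hs=[cs[i] for i in range(len(cs)) if hi[0][i][3]==k and cv2.contourArea(cs[i])>40]
    if holes and hs:
        h=max(hs,key=cv2.contourArea); H=np.array([pt(C,p[0],z)[:2]*1000 for p in h],np.float32)
        M=cv2.minEnclosingCircle(H); out["hole"]=np.round(M[0],1); out["holeD"]=round(2*M[1],1)
    # blade direction
    F=np.zeros_like(m); cv2.drawContours(F,cs,k,255,-1)
    ys,xs=np.nonzero(F); W2=np.array([pt(C,(x,y),z)[:2] for x,y in zip(xs,ys)]); d=W2-W2.mean(0); e,V_=np.linalg.eigh(d.T@d)
    out["blade"]=round(np.degrees(np.arctan2(V_[1,1],V_[0,1]))%180,1); return out
E
python3 - <<'E'
from h import *
C=cam("wrist")
print(hub(C,(322,237),.02)); print(hub(C,(170,148),.02,op=29,r=75))
T=cam("top")
for g in [(164,244),(209,272),(430,222)]: print(hub(T,g,.02,r=32,op=13))
E
```

```text
Traceback (most recent call last):
  File "h.py", line 39, in hub
    c=max(cv2.findContours(f,0,1)[0],key=cv2.contourArea)
ValueError: max() iterable argument is empty
```

Run:
```python
from h import *
C=cam("wrist"); hsv=cv2.cvtColor(C[0],cv2.COLOR_BGR2HSV)
print(hsv[215,296:350:4].tolist()); print(hsv[195,316:328:4].tolist(),hsv[262,322].tolist())
T=cam("top"); hsv=cv2.cvtColor(T[0],cv2.COLOR_BGR2HSV); print(hsv[238,155:175:2].tolist())
```

```text
[[150, 8, 131], [135, 4, 134], [150, 4, 133], [150, 4, 133], [130, 6, 134], [135, 4, 135], [120, 4, 134], [150, 2, 120], [0, 0, 120], [128, 9, 119], [120, 2, 123], [150, 7, 117], [120, 4, 120], [162, 11, 121]]
[[135, 4, 133], [140, 6, 129], [126, 10, 133]] [140, 7, 105]
[[113, 33, 31], [114, 33, 39], [105, 41, 37], [96, 35, 36], [98, 28, 37], [120, 14, 36], [114, 31, 41], [83, 29, 35], [24, 16, 82], [165, 12, 86]]
```

```bash
sed -i 's/S=50,V=120/S=45,V=70/; s/hsv=cv2.cvtColor(img,cv2.COLOR_BGR2HSV)$/hsv=cv2.cvtColor(cv2.medianBlur(img,3),cv2.COLOR_BGR2HSV)/' h.py
python3 - <<'E'
from h import *
C=cam("wrist")
print(hub(C,(322,237),.02)); print(hub(C,(170,148),.02,op=29,r=75))
print(manip.get_state()["tcp_pos"])
E
```

```text
{'c': array([522.3, 418.6]), 'size': array([54.4, 45.7]), 'ang': 4.2, 'hole': array([524.1, 419.6]), 'holeD': 29.6, 'blade': np.float64(6.0)}
{'c': array([453.1, 297.5]), 'size': array([55.2, 52.4]), 'ang': 20.8, 'hole': array([456.6, 297.6]), 'holeD': 30.0, 'blade': np.float64(22.0)}
[0.52502303 0.42108451 0.15107364]
```

Run:
```python
from h import *
delta([.569,.113,.29],np.radians(182.8))
```

```text
d [-0.0282 -0.3098 -0.1391] rv [0.0006 0.0002 0.0022] tcp [0.525  0.4211 0.1511] [ 3.1410e+00  2.0000e-04 -3.0906e+00] F [ 0.1  0.6 -0.1] gap 0.0929 t 1.5
```

In the tool's units: -0.31 m is -62, -0.139 m is -27.8.

```bash
echo '[[0,0,0,-5.6,-62,-27.8,0.093],[0,0,0,-5.6,-62,-27.8,0.093],[0,0,0,-5.6,-62,-27.8,0.093],[0,0,0,-5.6,-62,-27.8,0.093],[0,0,0,-5.6,-62,-27.8,0.093],[0,0,0,-5.6,-62,-27.8,0.093],[0,0,0,-5.6,-62,-27.8,0.093],[0,0,0,-5.6,-62,-27.8,0.093],[0,0,0,-5.6,-62,-27.8,0.093],[0,0,0,-5.6,-62,-27.8,0.093],[0,0,0,-5.6,-62,-27.8,0.093],[0,0,0,-5.6,-62,-27.8,0.093]]' > m.json && python3 nudge.py m.json
python3 - <<'E'
from h import *
C=cam("wrist"); np.savez("wS.npz",*C); print(proj(C,[.569,.113,.17]),proj(C,[.57,-.076,.1]))
cv2.imwrite("pics/wS.png",cv2.resize(C[0],(800,600)))
E
```

```text
time_s: 2.5
tcp_pos: [0.5681, 0.1145, 0.289]
ee_rot: [3.14, -0.002, -3.089]
ft_force: [-0.4, -0.2, 0.7]
finger_gap: 0.0933
grasp_force: 0.0
[323.80738358 240.68963224] [133.57513184 212.17405751]
```

View pics/wS.png

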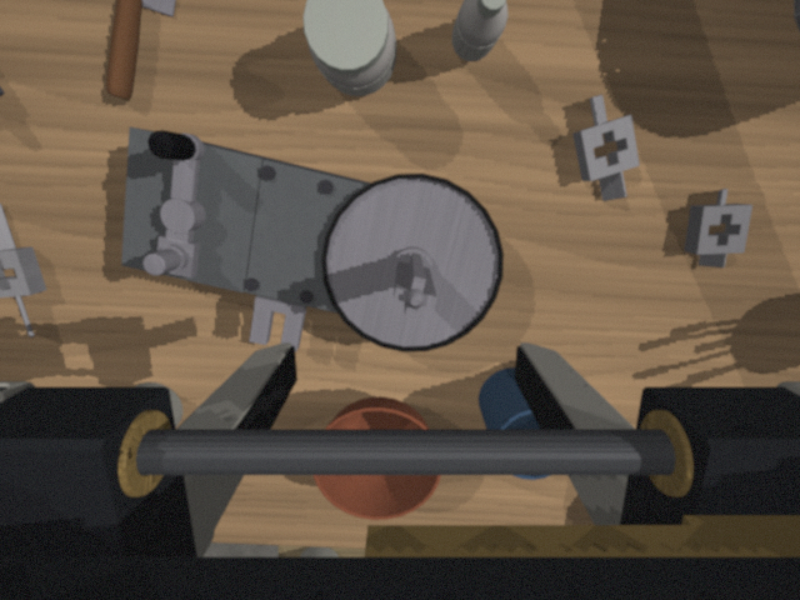

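Run:
```python
from h import *
C=np.load("wS.npz"); C=[C[k] for k in C.files]
a=cv2.resize(C[0][190:260,290:375],None,fx=7,fy=7,interpolation=2)
b=cv2.resize(C[0][95:285,90:260],None,fx=2.58,fy=2.58,interpolation=2)[:490,:]
cv2.imwrite("pics/z1.png",cv2.resize(np.hstack([cv2.resize(a,(595,490)),b]),None,fx=.77,fy=.77))
hsv=cv2.cvtColor(C[0],cv2.COLOR_BGR2HSV)
# rim: dark ring -> fill interior
m=((hsv[...,2]<45)).astype(np.uint8)*255
ang=np.linspace(0,2*np.pi,180,endpoint=False); pts=[]
for A in ang:
    for r in np.arange(60,80,.25):
        x,y=330+r*np.cos(A),210+r*np.sin(A)
        p=cv2.getRectSubPix(C[0],(1,1),(x,y))[0,0].astype(int)
        if p.sum()<105: pts.append((x,y)); break
E_=cv2.fitEllipse(np.array(pts,np.float32)); print(len(pts),E_)
W=np.array([pt(C,p,.064)[:2] for p in pts]); A_=np.c_[2*W,np.ones(len(W))]; s=np.linalg.lstsq(A_,(W**2).sum(1),rcond=None)[0]
rr=np.hypot(*(W-s[:2]).T); k=abs(rr-np.median(rr))<.002
s=np.linalg.lstsq(A_[k],(W[k]**2).sum(1),rcond=None)[0]
print("axis from rim",s[:2],"R",np.sqrt(s[2]+s[:2]@s[:2]),k.sum())
print("tip",pt(C,(333.6,237.6),.17))
```

```text
168 ((329.3616027832031, 209.5443115234375), (137.80674743652344, 139.98374938964844), 80.94773864746094)
axis from rim [0.56828099 0.11903651] R 0.07699697348213858 168
tip [0.56601171 0.12068716 0.17      ]
```

View pics/z1.png

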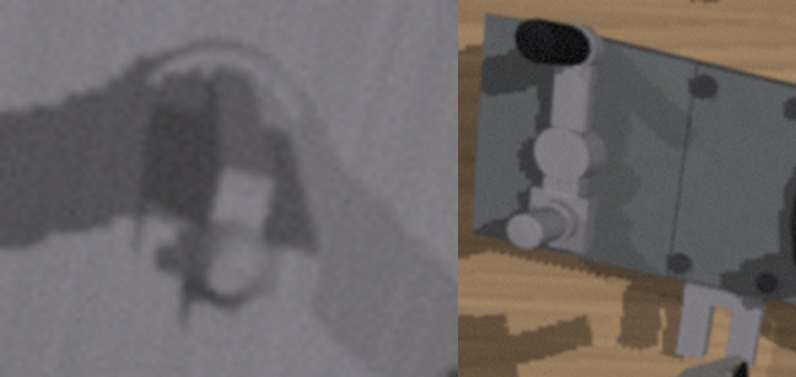

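Run:
```python
from h import *
for i in range(4):
    C=cam("wrist"); g=cv2.cvtColor(C[0],6)
    # tip: small bright blob near (334,238.6)
    w=cv2.getRectSubPix(g,(24,24),(334,238.6)); 
    cc=cv2.resize(w,None,fx=4,fy=4,interpolation=2)
    print(C[3].round(4),pt(C,(334,238.6),.17)[:2].round(4),pt(C,(334,238.6),.166)[:2].round(4))
q=[np.array(p)/5.39+[290,190] for p in [(222,168),(272,175),(262,228),(213,222)]]
P=[pt(C,x,.162)[:2]*1000 for x in q]; print(np.round(P,1))
for a,b in((3,0),(2,1),(0,1),(3,2)): d=P[b]-P[a]; print(np.linalg.norm(d).round(1),np.degrees(np.arctan2(d[1],d[0])).round(1))
# mixer: pin top, crank hub, knob, prongs (crop b scale 2.58*.77)
f=2.58*.77
for n,p,z in [("hub",(563,153),.076),("pintop",(523,231),.106),("prongL",(697,318),.06),("prongR",(745,330),.06),("knobtop",(532,42),.110)]:
    uv=np.array([(p[0]-458)/f+90,p[1]/f+95]); print(n,uv.round(1),pt(C,uv,z).round(4))
T=cam("top"); S=cam("scene"); p=[.5665,.12,.17]; print(proj(T,p),proj(S,p))
def crop(c,uv): return cv2.resize(cv2.getRectSubPix(c[0],(50,50),tuple(map(float,uv))),(400,400),interpolation=2)
cv2.imwrite("pics/z2.png",np.hstack([crop(T,proj(T,p)),crop(S,proj(S,p))]))
```

```text
[0.4926 0.1092 0.4321] [0.5666 0.1212] [0.5678 0.1214]
[0.4927 0.1091 0.4321] [0.5668 0.121 ] [0.5679 0.1212]
[0.4928 0.1088 0.4321] [0.5669 0.1206] [0.5681 0.1208]
[0.493  0.1085 0.4322] [0.5672 0.1202] [0.5683 0.1203]
[[554.8 117.3]
 [555.5 124.9]
 [563.9 124. ]
 [563.3 116.5]]
8.5 174.1
8.4 173.3
7.6 84.9
7.5 85.8
hub [142.9 172. ] [ 0.533  -0.0767  0.076 ]
pintop [122.7 211.3] [ 0.5686 -0.0842  0.106 ]
prongL [210.3 255.1] [ 0.6256 -0.0161  0.06  ]
prongR [234.5 261.1] [0.6315 0.0116 0.06  ]
knobtop [127.2 116.1] [ 0.4804 -0.0685  0.11  ]
[271.38596691 228.6482591 ] [345.67035393 293.84774956]
```

View pics/z2.png

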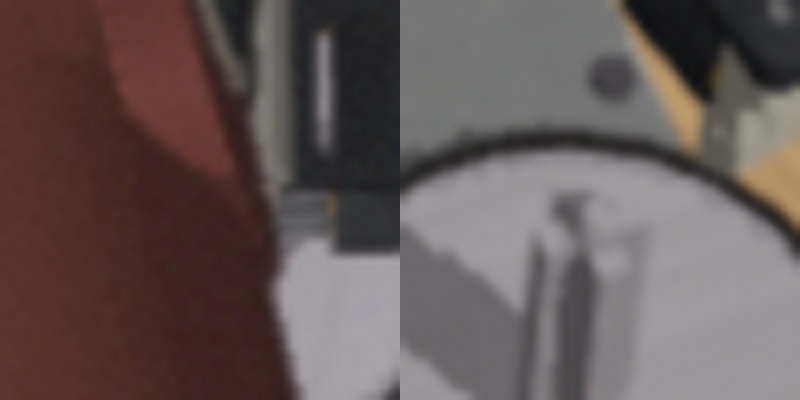

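Run:
```python
from h import *
delta([.524,.4196,.10],np.radians(184.5)); delta([.524,.4196,.025])
```

```text
d [0.0292 0.3089 0.1893] rv [ 0.     -0.0007 -0.028 ] tcp [0.5689 0.1126 0.2893] [ 3.1416e+00 -7.0000e-04 -3.0911e+00] F [ 0.9 -0.1 -0.8] gap 0.0929 t 2.85
d [0.0291 0.3089 0.2643] rv None tcp [0.5689 0.1126 0.2893] [ 3.1416e+00 -7.0000e-04 -3.0911e+00] F [ 0.9 -0.1 -0.8] gap 0.0929 t 2.85
```

In the tool's units: 0.19 m is 38, 0.1 m is 20, -0.028 rad is -0.28.

```bash
echo '[[0,0,-0.28,5.8,61.8,20,0.093],[0,0,-0.28,5.8,61.8,20,0.093],[0,0,-0.28,5.8,61.8,20,0.093],[0,0,-0.28,5.8,61.8,20,0.093],[0,0,-0.28,5.8,61.8,20,0.093],[0,0,-0.28,5.8,61.8,20,0.093],[0,0,-0.28,5.8,61.8,20,0.093],[0,0,-0.28,5.8,61.8,20,0.093],[0,0,-0.28,5.8,61.8,38,0.093],[0,0,-0.28,5.8,61.8,38,0.093],[0,0,-0.28,5.8,61.8,38,0.093],[0,0,-0.28,5.8,61.8,38,0.093],[0,0,-0.28,5.8,61.8,38,0.093]]' > m.json && python3 nudge.py m.json
python3 - <<'E'
from h import *
for i in range(2):
    C=cam("wrist"); print(hub(C,proj(C,[.524,.4196,.02]),.02,r=75,op=35)); delta([.524,.4196,.025],np.radians(184.5))
E
```

```text
time_s: 3.93
tcp_pos: [0.5259, 0.4192, 0.1008]
ee_rot: [3.141, 0.001, -3.065]
ft_force: [-0.1, 0.6, 1.5]
finger_gap: 0.0927
grasp_force: 0.0
{'c': array([523.8, 419.3]), 'size': array([58.9, 46.3]), 'ang': 6.1, 'hole': array([524.8, 419.8]), 'holeD': 29.8, 'blade': np.float64(6.7)}
d [ 0.003  -0.0001  0.0773] rv [ 0.0026  0.0038 -0.0025] tcp [0.5267 0.4197 0.1023] [ 3.139   0.0038 -3.0655] F [0.2 0.  0.5] gap 0.0928 t 3.9833
{'c': array([522. , 418.8]), 'size': array([55.4, 45.8]), 'ang': 6.0, 'hole': array([524.3, 419.9]), 'holeD': 30.0, 'blade': np.float64(6.8)}
d [ 0.0032 -0.0004  0.0778] rv [ 0.0034  0.0047 -0.0025] tcp [0.5268 0.4199 0.1028] [ 3.1382  0.0047 -3.0655] F [-0.3  1.  -0.3] gap 0.0928 t 4.0333
```

```bash
echo '[[0,0,-0.3,0.4,0,8,0.093],[0,0,-0.3,0.4,0,13,0.093],[0,0,-0.3,0.4,0,15.2,0.093],[0,0,-0.3,0.4,0,15.2,0.093],[0,0,-0.3,0.4,0,15.2,0.093],[0,0,-0.3,0.4,0,15.2,0.04],[0,0,-0.3,0.4,0,15.2,0.04],[0,0,-0.3,0.4,0,15.2,0.04],[0,0,-0.3,0.4,0,15.2,0.04],[0,0,-0.3,0.4,0,15.2,0.04],[0,0,-0.3,0.4,0,15.2,0.04],[0,0,-0.3,0.4,0,15.2,0.04],[0,0,-0.3,0.4,0,15.2,0.04],[0,0,-0.3,0.4,0,15.2,0.04]]' > m.json && python3 nudge.py m.json
python3 - <<'E'
from h import *
delta([.568,.1199,.30],np.radians(172))
E
```

```text
time_s: 5.2
tcp_pos: [0.5228, 0.4192, 0.0236]
ee_rot: [3.141, -0.0, -3.034]
ft_force: [-0.7, 0.8, 0.6]
finger_gap: 0.0457
grasp_force: 30.0
d [-0.0129 -0.3023 -0.2765] rv [ 4.00e-04 -2.00e-04  2.47e-01] tcp [0.5228 0.4192 0.0236] [ 3.1412e+00 -1.0000e-04 -3.0342e+00] F [-0.7  0.8  0.6] gap 0.0457 t 5.2
```

```bash
echo '[[0,0,0,0,0,-8,0.04],[0,0,0,0,0,-16,0.04],[0,0,0,0,0,-24,0.04],[0,0,2.47,0,-20,-38.4,0.04],[0,0,2.47,0,-30,-38.4,0.04],[0,0,2.47,-2.4,-60.4,-38.4,0.04],[0,0,2.47,-2.4,-60.4,-38.4,0.04],[0,0,2.47,-2.4,-60.4,-38.4,0.04],[0,0,2.47,-2.4,-60.4,-38.4,0.04],[0,0,2.47,-2.4,-60.4,-38.4,0.04],[0,0,2.47,-2.4,-60.4,-38.4,0.04],[0,0,2.47,-2.4,-60.4,-38.4,0.04],[0,0,2.47,-2.4,-60.4,-38.4,0.04],[0,0,2.47,-2.4,-60.4,-38.4,0.04]]' > m.json && python3 nudge.py m.json
python3 - <<'E'
from h import *
for i in range(3): C=cam("wrist"); delta([.5667,.1200,.20],np.radians(172))
T=cam("top");S=cam("scene"); p=[.568,.12,.17]
def crop(c,uv): return cv2.resize(cv2.getRectSubPix(c[0],(70,70),tuple(map(float,uv))),(400,400),interpolation=2)
cv2.imwrite("pics/z3.png",np.hstack([crop(C,proj(C,p)),crop(S,proj(S,p))])); print(proj(C,p),proj(S,p))
E
```

```text
time_s: 6.37
tcp_pos: [0.5664, 0.1211, 0.2152]
ee_rot: [3.141, -0.002, 3.003]
ft_force: [0.2, 0.9, -1.2]
finger_gap: 0.0458
grasp_force: 30.0
d [-0.0007 -0.0019  0.0151] rv [ 0.0012 -0.0018  0.0027] tcp [0.5663 0.122  0.2151] [ 3.1404e+00 -1.8000e-03  3.0047e+00] F [-0.3  0.7 -3. ] gap 0.0459 t 6.4167
d [-0.0007 -0.0022  0.0152] rv [ 0.001  -0.0016  0.0035] tcp [0.5663 0.1223 0.2152] [ 3.1406e+00 -1.6000e-03  3.0054e+00] F [-0.5  0.8 -2.9] gap 0.0461 t 6.4667
d [-0.0006 -0.0021  0.0152] rv [ 0.0008 -0.0013  0.0035] tcp [0.5664 0.1221 0.2152] [ 3.1408e+00 -1.3000e-03  3.0055e+00] F [ 0.2 -0.4 -2.6] gap 0.0459 t 6.5167
[322.89630449 276.86522014] [345.01566547 294.21052013]
```

View pics/z3.png

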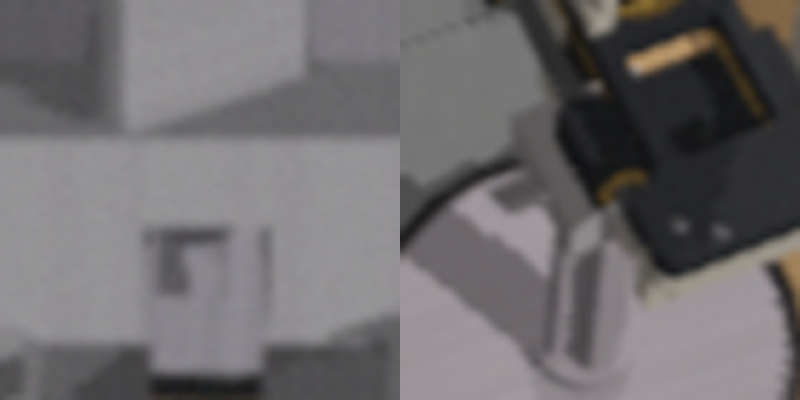

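In the tool's units: 0.018 m is 3.6, -0.002 m is -0.4.

```bash
echo '[[0,0,0,0,-0.4,3.6,0.04],[0,0,0,0,-0.4,3.6,0.04],[0,0,0,0,-0.4,3.6,0.04],[0,0,0,0,-0.4,4,0.04],[0,0,0,0,-0.4,4.4,0.04],[0,0,0,0,-0.4,4.8,0.04],[0,0,0,0,-0.4,5.2,0.04],[0,0,0,0,-0.4,5.6,0.04],[0,0,0,0,-0.4,6,0.04],[0,0,0,0,-0.4,6.4,0.04],[0,0,0,0,-0.4,6.4,0.04]]' > m.json && python3 nudge.py m.json
python3 - <<'E'
from h import *
delta([.5667,.1200,.184],np.radians(172))
E
```

```text
time_s: 7.53
tcp_pos: [0.5665, 0.1188, 0.1852]
ee_rot: [3.141, -0.0, 3.002]
ft_force: [-3.0, 0.8, 7.5]
finger_gap: 0.0462
grasp_force: 30.0
d [0.     0.0012 0.0012] rv [ 0.0011 -0.0003  0.0004] tcp [0.5665 0.1188 0.1852] [ 3.1405e+00 -3.0000e-04  3.0024e+00] F [-3.   0.8  7.5] gap 0.0462 t 7.5333
```

```bash
for r in 1; do echo '[[0,0,-0.3,0,0,0.2,0.04],[0,0,-0.6,0,0,0.4,0.04],[0,0,-0.9,0,0,0.4,0.04],[0,0,-0.9,0,0,0.4,0.04]]' > m.json && python3 nudge.py m.json; echo '[[0,0,0.3,0,0,0,0.04],[0,0,0.6,0,0,0,0.04],[0,0,0.9,0,0,0,0.04],[0,0,1.2,0,0,0,0.04],[0,0,1.2,0,0,0,0.04]]' > m.json && python3 nudge.py m.json;  echo '[[0,0,0.3,0,0,0,0.04],[0,0,0.6,0,0,0,0.04],[0,0,0.8,0,0,0,0.04],[0,0,0.8,0,0,0,0.04]]' > m.json && python3 nudge.py m.json; done
```

```text
time_s: 7.87
tcp_pos: [0.5672, 0.1191, 0.185]
ee_rot: [3.14, 0.002, 3.093]
ft_force: [-5.9, 0.9, 15.0]
finger_gap: 0.0459
grasp_force: 30.0
time_s: 8.28
tcp_pos: [0.5669, 0.1191, 0.185]
ee_rot: [3.14, 0.001, 2.972]
ft_force: [-6.1, 0.4, 15.6]
finger_gap: 0.046
grasp_force: 30.0
time_s: 8.62
tcp_pos: [0.5668, 0.1195, 0.1846]
ee_rot: [3.139, 0.001, 2.893]
ft_force: [-4.9, 1.8, 11.5]
finger_gap: 0.0457
grasp_force: 30.0
```

In the tool's units: 0.0015 m is 0.3, -0.08 rad is -0.8.

```bash
echo '[[0,0,0,0.3,0,0,0.04],[0,0,-0.2,0.3,0,0,0.04],[0,0,-0.4,0.3,0,0,0.04],[0,0,-0.6,0.3,0,0,0.04],[0,0,-0.8,0.3,0,0,0.04]]' > m.json && python3 nudge.py m.json; echo '[[0,0,-0.2,0,0,0,0.04],[0,0,-0.4,0,0,0,0.04],[0,0,-0.6,0,0,0,0.04]]' > m.json && python3 nudge.py m.json; echo '[[0,0,-0.2,0,0,0,0.04],[0,0,-0.4,0,0,0,0.04],[0,0,-0.6,0,0,0,0.04]]' > m.json && python3 nudge.py m.json
```

```text
time_s: 9.03
tcp_pos: [0.5666, 0.1204, 0.1821]
ee_rot: [3.138, 0.002, 2.975]
ft_force: [0.4, 5.4, 1.8]
finger_gap: 0.0456
grasp_force: 30.0
time_s: 9.28
tcp_pos: [0.5666, 0.1203, 0.182]
ee_rot: [3.138, 0.002, 3.035]
ft_force: [2.1, 4.2, 1.6]
finger_gap: 0.0457
grasp_force: 30.0
time_s: 9.53
tcp_pos: [0.5665, 0.1203, 0.1819]
ee_rot: [3.138, 0.002, 3.094]
ft_force: [0.6, 6.4, 0.6]
finger_gap: 0.0458
grasp_force: 30.0
```

In the tool's units: 0.01 m is 2, 0.008 m is 1.6, 0.09 rad is 0.9.

```bash
echo '[[0,0,0.4,0,0,0,0.04],[0,0,0.8,0,0,0,0.04],[0,0,0.9,0,0,0.4,0.04],[0,0,0.9,0,0,0.8,0.04],[0,0,0.9,0,0,1.2,0.04],[0,0,0.9,0,0,1.6,0.04],[0,0,0.9,0,0,2,0.04],[0,0,0.9,0,0,2,0.04]]' > m.json && python3 nudge.py m.json; python3 -c "
from h import *
print(manip.get_state()['moment'])"
```

```text
time_s: 10.2
tcp_pos: [0.5658, 0.1199, 0.1713]
ee_rot: [3.139, 0.001, 3.005]
ft_force: [2.5, 5.0, -0.5]
finger_gap: 0.0456
grasp_force: 30.0
[ 1.30156356 -0.3367975   0.12270374]
```

Units first: shifts go in units of 5 mm and turns go in units of 0.1 rad. So -0.12 m is -24, -0.08 m is -16.

```bash
echo '[[0,0,0,0,0,0,0.093],[0,0,0,0,0,0,0.093],[0,0,0,0,0,0,0.093],[0,0,0,0,0,0,0.093],[0,0,0,0,0,0,0.093],[0,0,0,0,0,0,0.093],[0,0,0,0,0,-8,0.093],[0,0,0,0,0,-16,0.093],[0,0,0,0,0,-24,0.093],[0,0,0,0,0,-24,0.093],[0,0,0,0,0,-24,0.093]]' > m.json && python3 nudge.py m.json
python3 - <<'E'
from h import *
C=cam("wrist"); u=proj(C,[.567,.12,.088]).astype(int); print(u)
S=cam("scene"); p=[.567,.12,.12]
cv2.imwrite("pics/z4.png",np.hstack([cv2.resize(C[0][u[1]-90:u[1]+90,u[0]-90:u[0]+90],(400,400)),cv2.resize(cv2.getRectSubPix(S[0],(120,120),tuple(proj(S,p))),(400,400))]))
delta([.456,.2975,.15],np.radians(202))
E
```

```text
time_s: 11.12
tcp_pos: [0.5667, 0.1182, 0.2944]
ee_rot: [3.14, 0.006, 3.001]
ft_force: [0.5, -1.2, -0.8]
finger_gap: 0.0929
grasp_force: 0.0
[327 214]
d [0.1324 0.163  0.1407] rv [-0.0008 -0.0022 -0.524 ] tcp [0.5646 0.1177 0.2907] [-3.1403e+00 -1.9000e-03  3.0016e+00] F [ 0.1 -0.2 -0.1] gap 0.0932 t 11.2167
```

View pics/z4.png

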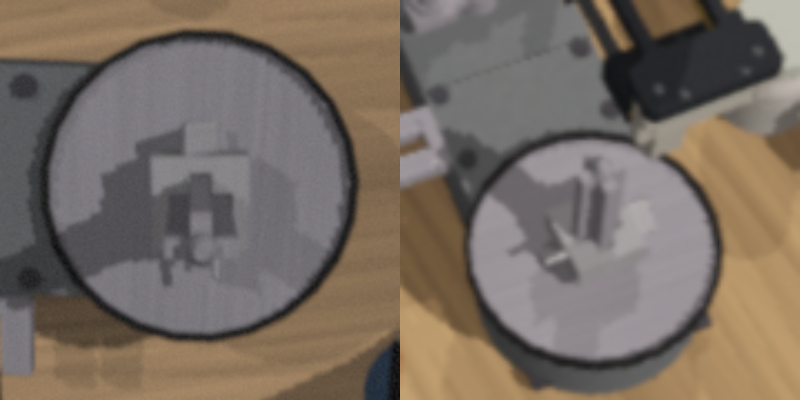

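In the tool's units: 0.163 m is 32.6, 0.14 m is 28, -0.524 rad is -5.24.

```bash
echo '[[0,0,-5.24,26.4,32.6,28,0.093],[0,0,-5.24,26.4,32.6,28,0.093],[0,0,-5.24,26.4,32.6,28,0.093],[0,0,-5.24,26.4,32.6,28,0.093],[0,0,-5.24,26.4,32.6,28,0.093],[0,0,-5.24,26.4,32.6,28,0.093],[0,0,-5.24,26.4,32.6,28,0.093],[0,0,-5.24,26.4,32.6,28,0.093],[0,0,-5.24,26.4,32.6,34,0.093],[0,0,-5.24,26.4,32.6,38,0.093],[0,0,-5.24,26.4,32.6,38,0.093],[0,0,-5.24,26.4,32.6,38,0.093]]' > m.json && python3 nudge.py m.json
python3 - <<'E'
from h import *
for i in range(3):
    C=cam("wrist"); h=hub(C,proj(C,[.456,.2975,.02]),.02,r=75,op=35); print(h); delta([*(h["hole"]/1000),.0245],np.radians(180+h["blade"]))
E
```

```text
time_s: 12.22
tcp_pos: [0.4577, 0.2961, 0.1009]
ee_rot: [-3.14, -0.003, -2.76]
ft_force: [-0.1, -0.3, 0.9]
finger_gap: 0.0929
grasp_force: 0.0
{'c': array([455.6, 295.7]), 'size': array([57.5, 45.7]), 'ang': 20.5, 'hole': array([454.2, 295.1]), 'holeD': 29.2, 'blade': np.float64(21.5)}
d [ 0.0046 -0.0001  0.0775] rv [-0.0008  0.      0.0069] tcp [0.4584 0.297  0.102 ] [-3.1408  0.     -2.7594] F [ 0.6 -0.9  0.5] gap 0.0929 t 12.2667
{'c': array([455.3, 295.6]), 'size': array([58.3, 45.8]), 'ang': 20.5, 'hole': array([455.9, 295.3]), 'holeD': 29.3, 'blade': np.float64(21.6)}
d [ 0.0035 -0.0011  0.0781] rv [-0.0001  0.0017  0.0056] tcp [0.4586 0.2976 0.1026] [-3.1415e+00  1.7000e-03 -2.7590e+00] F [ 0.3  0.1 -0.3] gap 0.0931 t 12.3167
{'c': array([455.5, 295.5]), 'size': array([58.4, 45.9]), 'ang': 20.5, 'hole': array([455.6, 295.3]), 'holeD': 29.8, 'blade': np.float64(21.6)}
d [ 0.004  -0.0013  0.0784] rv [0.0002 0.0024 0.0059] tcp [0.4586 0.2979 0.1029] [ 3.1414e+00  2.4000e-03 -2.7587e+00] F [ 0.3  0.  -0.1] gap 0.0928 t 12.3667
```

In the tool's units: 0.003 m is 0.6, 0.075 m is 15, 0.012 rad is 0.12.

```bash
echo '[[0,0,0.12,0.6,-0.2,8,0.093],[0,0,0.12,0.6,-0.2,13,0.093],[0,0,0.12,0.6,-0.2,15,0.093],[0,0,0.12,0.6,-0.2,15,0.093],[0,0,0.12,0.6,-0.2,15,0.093],[0,0,0.12,0.6,-0.2,15,0.04],[0,0,0.12,0.6,-0.2,15,0.04],[0,0,0.12,0.6,-0.2,15,0.04],[0,0,0.12,0.6,-0.2,15,0.04],[0,0,0.12,0.6,-0.2,15,0.04],[0,0,0.12,0.6,-0.2,15,0.04],[0,0,0.12,0.6,-0.2,15,0.04],[0,0,0.12,0.6,-0.2,15,0.04],[0,0,0.12,0.6,-0.2,15,0.04]]' > m.json && python3 nudge.py m.json
python3 - <<'E'
from h import *
delta([.5667,.1205,.215],np.radians(171.3))
E
```

```text
time_s: 13.53
tcp_pos: [0.455, 0.2961, 0.0267]
ee_rot: [3.142, -0.0, -2.769]
ft_force: [-0.3, -0.2, 0.9]
finger_gap: 0.0453
grasp_force: 30.0
d [-0.0402 -0.2042 -0.1883] rv [ 0.000e+00 -1.000e-04  5.242e-01] tcp [0.455  0.2961 0.0267] [ 3.1416 -0.     -2.7692] F [-0.3 -0.2  0.9] gap 0.0453 t 13.5333
```

```bash
echo '[[0,0,0,0,0,-8,0.04],[0,0,0,0,0,-16,0.04],[0,0,0,0,0,-24,0.04],[0,0,5.24,0,0,-38,0.04],[0,0,5.24,-8,-40.8,-38,0.04],[0,0,5.24,-8,-40.8,-38,0.04],[0,0,5.24,-8,-40.8,-38,0.04],[0,0,5.24,-8,-40.8,-38,0.04],[0,0,5.24,-8,-40.8,-38,0.04],[0,0,5.24,-8,-40.8,-38,0.04],[0,0,5.24,-8,-40.8,-38,0.04],[0,0,5.24,-8,-40.8,-38,0.04],[0,0,5.24,-8,-40.8,-38,0.04]]' > m.json && python3 nudge.py m.json
echo '[[0,0,0,0,0,0,0.04],[0,0,0,0,0,0,0.04],[0,0,0,0,0,0,0.04]]' > m.json && python3 nudge.py m.json >/dev/null
python3 - <<'E'
from h import *
delta([.567,.1205,.20],np.radians(171.3))
E
```

```text
time_s: 14.62
tcp_pos: [0.5651, 0.1225, 0.216]
ee_rot: [3.141, -0.002, 2.993]
ft_force: [-0.4, 0.6, -1.5]
finger_gap: 0.0457
grasp_force: 30.0
d [-0.0012 -0.001   0.0166] rv [ 0.0001 -0.0005  0.0022] tcp [0.5659 0.1217 0.2166] [ 3.1415e+00 -5.0000e-04  2.9920e+00] F [ 0.1  0.5 -1.9] gap 0.046 t 14.8667
```

In the tool's units: 0.03 m is 6, 0.028 m is 5.6.

```bash
echo '[[0,0,0,-0.2,-0.2,3.6,0.04],[0,0,0,-0.2,-0.2,3.6,0.04],[0,0,0,-0.2,-0.2,4,0.04],[0,0,0,-0.2,-0.2,4.4,0.04],[0,0,0,-0.2,-0.2,4.8,0.04],[0,0,0,-0.2,-0.2,5.2,0.04],[0,0,0,-0.2,-0.2,5.6,0.04],[0,0,0,-0.2,-0.2,6,0.04],[0,0,0,-0.2,-0.2,6,0.04]]' > m.json && python3 nudge.py m.json
```

```text
time_s: 15.62
tcp_pos: [0.5672, 0.12, 0.1865]
ee_rot: [3.141, -0.0, 2.99]
ft_force: [0.3, 2.9, -2.5]
finger_gap: 0.0452
grasp_force: 30.0
```

In the tool's units: 0.012 m is 2.4, 0.01 m is 2.

```bash
echo '[[0,0,0,0,0,0.4,0.04],[0,0,0,0,0,0.8,0.04],[0,0,0,0,0,1.2,0.04],[0,0,0,0,0,1.6,0.04],[0,0,0,0,0,2,0.04],[0,0,0,0,0,2.4,0.04],[0,0,0,0,0,2.4,0.04]]' > m.json && python3 nudge.py m.json
```

```text
time_s: 16.2
tcp_pos: [0.5673, 0.1201, 0.1743]
ee_rot: [3.141, -0.0, 2.99]
ft_force: [0.3, 3.4, -2.8]
finger_gap: 0.0458
grasp_force: 30.0
```

```bash
echo '[[0,0,0,0,0,0,0.093],[0,0,0,0,0,0,0.093],[0,0,0,0,0,0,0.093],[0,0,0,0,0,0,0.093],[0,0,0,0,0,0,0.093],[0,0,0,0,0,0,0.093],[0,0,0,0,0,-8,0.093],[0,0,0,0,0,-16,0.093],[0,0,0,0,0,-22,0.093],[0,0,0,0,0,-22,0.093],[0,0,0,0,0,-22,0.093]]' > m.json && python3 nudge.py m.json
python3 - <<'E'
from h import *
delta([.607,-.283,.15],np.radians(187.6))
C=cam("wrist"); T=cam("top"); u=proj(C,[.567,.12,.108]).astype(int)
cv2.imwrite("pics/z5.png",np.hstack([cv2.resize(C[0][u[1]-90:u[1]+90,u[0]-90:u[0]+90],(400,400)),cv2.resize(cv2.getRectSubPix(T[0],(100,100),tuple(proj(T,[.5,-.29,.02]))),(400,400))]))
m=hub(T,(430,222),.02,r=32,op=13,V=50);print(m)
E
```

```text
time_s: 17.12
tcp_pos: [0.5683, 0.1194, 0.2868]
ee_rot: [3.14, 0.005, 2.989]
ft_force: [-0.1, -0.0, -1.0]
finger_gap: 0.0929
grasp_force: 0.0
d [-0.0986 -0.3921  0.1366] rv [ 0.0008  0.0048 -0.2847] tcp [0.5683 0.1194 0.2868] [3.1401 0.0046 2.9895] F [-0.1 -0.  -1. ] gap 0.0929 t 17.1167
{'c': array([ 604.9, -282.3]), 'size': array([56.4, 45.5]), 'ang': 0.5, 'hole': array([ 607.6, -282.3]), 'holeD': 29.6, 'blade': np.float64(8.5)}
```

View pics/z5.png

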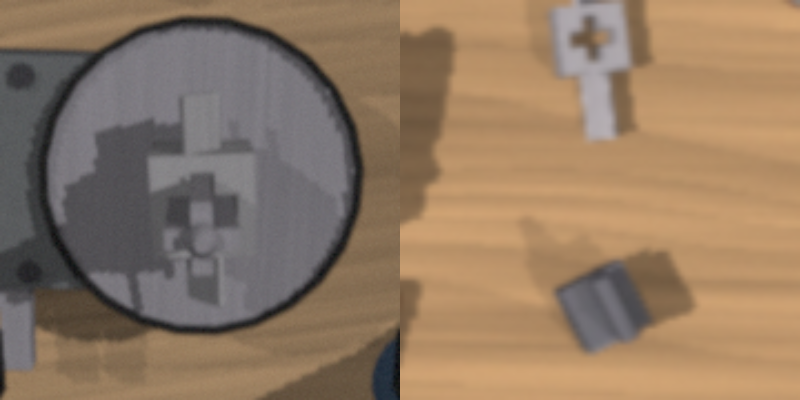

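In the tool's units: 0.1 m is 20, -0.392 m is -78.4, -0.285 rad is -2.85.

```bash
echo '[[0,0,-2.85,-19.8,-78.4,20,0.093],[0,0,-2.85,-19.8,-78.4,20,0.093],[0,0,-2.85,-19.8,-78.4,20,0.093],[0,0,-2.85,-19.8,-78.4,20,0.093],[0,0,-2.85,-19.8,-78.4,20,0.093],[0,0,-2.85,-19.8,-78.4,20,0.093],[0,0,-2.85,-19.8,-78.4,20,0.093],[0,0,-2.85,-19.8,-78.4,20,0.093],[0,0,-2.85,-19.8,-78.4,20,0.093],[0,0,-2.85,-19.8,-78.4,20,0.093],[0,0,-2.85,-19.8,-78.4,29,0.093],[0,0,-2.85,-19.8,-78.4,37.4,0.093],[0,0,-2.85,-19.8,-78.4,37.4,0.093],[0,0,-2.85,-19.8,-78.4,37.4,0.093],[0,0,-2.85,-19.8,-78.4,37.4,0.093]]' > m.json && python3 nudge.py m.json
python3 - <<'E'
from h import *
for i in range(3):
    C=cam("wrist"); h=hub(C,proj(C,[.6075,-.2825,.02]),.02,r=90,op=35); print(h); delta([*(h["hole"]/1000),.0255],np.radians(180+h["blade"]))
print(proj(C,[.642,-.41,.1]))
E
```

```text
time_s: 18.47
tcp_pos: [0.6066, -0.2823, 0.0982]
ee_rot: [3.141, 0.0, -3.007]
ft_force: [0.1, -0.3, 0.1]
finger_gap: 0.0932
grasp_force: 0.0
{'c': array([ 603.8, -287.7]), 'size': array([56. , 46.3]), 'ang': 7.0, 'hole': array([ 606.3, -287.2]), 'holeD': 30.4, 'blade': np.float64(8.8)}
d [ 0.0021 -0.0042  0.0742] rv [-0.0015  0.0031 -0.0191] tcp [ 0.6076 -0.2827  0.0997] [-3.1402  0.0032 -3.0071] F [0.2 0.6 0.3] gap 0.0932 t 18.5167
{'c': array([ 603.2, -287.7]), 'size': array([56.1, 46.3]), 'ang': 7.3, 'hole': array([ 605.8, -287. ]), 'holeD': 30.4, 'blade': np.float64(8.7)}
d [ 0.0029 -0.0036  0.075 ] rv [-0.0024  0.0043 -0.0174] tcp [ 0.6079 -0.283   0.1005] [-3.1392  0.0043 -3.0071] F [-0.2  0.  -0. ] gap 0.0931 t 18.5667
{'c': array([ 602.8, -287.7]), 'size': array([55.6, 46. ]), 'ang': 9.1, 'hole': array([ 605.6, -286.8]), 'holeD': 30.4, 'blade': np.float64(8.8)}
d [ 0.003  -0.0033  0.0751] rv [-0.0026  0.0045 -0.0193] tcp [ 0.6078 -0.283   0.1006] [-3.139   0.0045 -3.0073] F [-0.2  0.7  0.5] gap 0.0925 t 18.6167
[ 55.93394584 341.22953996]
```

```bash
echo '[[0,0,-0.15,0.5,-0.6,8,0.093],[0,0,-0.15,0.5,-0.6,13,0.093],[0,0,-0.15,0.5,-0.6,14.4,0.093],[0,0,-0.15,0.5,-0.6,14.4,0.093],[0,0,-0.15,0.5,-0.6,14.4,0.093],[0,0,-0.15,0.5,-0.6,14.4,0.04],[0,0,-0.15,0.5,-0.6,14.4,0.04],[0,0,-0.15,0.5,-0.6,14.4,0.04],[0,0,-0.15,0.5,-0.6,14.4,0.04],[0,0,-0.15,0.5,-0.6,14.4,0.04],[0,0,-0.15,0.5,-0.6,14.4,0.04],[0,0,-0.15,0.5,-0.6,14.4,0.04],[0,0,-0.15,0.5,-0.6,14.4,0.04],[0,0,-0.15,0.5,-0.6,14.4,0.04]]' > m.json && python3 nudge.py m.json
python3 - <<'E'
from h import *
delta([.567,.1205,.218],np.radians(171.3))
E
```

```text
time_s: 19.78
tcp_pos: [0.6037, -0.2863, 0.0256]
ee_rot: [3.141, -0.0, -2.993]
ft_force: [-1.0, 0.0, 0.7]
finger_gap: 0.0459
grasp_force: 30.0
d [-0.0237  0.4078 -0.1923] rv [ 2.000e-04 -3.000e-04  3.001e-01] tcp [ 0.6037 -0.2863  0.0256] [ 3.1414e+00 -3.0000e-04 -2.9934e+00] F [-1.   0.   0.7] gap 0.0459 t 19.7833
```

In the tool's units: -0.12 m is -24, 0.408 m is 81.6, 0.3 rad is 3.

```bash
echo '[[0,0,0,0,0,-8,0.04],[0,0,0,0,0,-16,0.04],[0,0,0,0,0,-24,0.04],[0,0,0,0,0,-32,0.04],[0,0,3,-4.6,81.6,-38.8,0.04],[0,0,3,-4.6,81.6,-38.8,0.04],[0,0,3,-4.6,81.6,-38.8,0.04],[0,0,3,-4.6,81.6,-38.8,0.04],[0,0,3,-4.6,81.6,-38.8,0.04],[0,0,3,-4.6,81.6,-38.8,0.04],[0,0,3,-4.6,81.6,-38.8,0.04],[0,0,3,-4.6,81.6,-38.8,0.04],[0,0,3,-4.6,81.6,-38.8,0.04],[0,0,3,-4.6,81.6,-38.8,0.04],[0,0,3,-4.6,81.6,-38.8,0.04],[0,0,3,-4.6,81.6,-38.8,0.04],[0,0,3,-4.6,81.6,-38.8,0.04],[0,0,3,-4.6,81.6,-38.8,0.04],[0,0,3,-4.6,81.6,-38.8,0.04]]' > m.json && python3 nudge.py m.json
python3 - <<'E'
from h import *
delta([.566,.1205,.20],np.radians(171.3))
E
```

```text
time_s: 21.37
tcp_pos: [0.5664, 0.1183, 0.2192]
ee_rot: [-3.14, -0.001, 2.986]
ft_force: [-0.2, -0.2, -2.5]
finger_gap: 0.0456
grasp_force: 30.0
d [0.0007 0.0022 0.0192] rv [-0.0015 -0.0007 -0.0034] tcp [0.5664 0.1183 0.2192] [-3.1401e+00 -7.0000e-04  2.9863e+00] F [-0.2 -0.2 -2.5] gap 0.0456 t 21.3667
```

```bash
echo '[[0,0,-0.03,0,0.2,3.8,0.04],[0,0,-0.03,0,0.2,3.8,0.04],[0,0,-0.03,0,0.2,4.4,0.04],[0,0,-0.03,0,0.2,4.8,0.04],[0,0,-0.03,0,0.2,5.2,0.04],[0,0,-0.03,0,0.2,5.6,0.04],[0,0,-0.03,0,0.2,6,0.04],[0,0,-0.03,0,0.2,6.4,0.04],[0,0,-0.03,0,0.2,6.6,0.04],[0,0,-0.03,0,0.2,6.6,0.04]]' > m.json && python3 nudge.py m.json
```

```text
time_s: 22.2
tcp_pos: [0.5663, 0.1216, 0.1864]
ee_rot: [-3.141, -0.001, 2.993]
ft_force: [0.4, 0.8, -2.4]
finger_gap: 0.0458
grasp_force: 30.0
```

```bash
echo '[[0,0,0,0,0,0.4,0.04],[0,0,0,0,0,0.8,0.04],[0,0,0,0,0,1.2,0.04],[0,0,0,0,0,1.6,0.04],[0,0,0,0,0,2,0.04],[0,0,0,0,0,2.4,0.04],[0,0,0,0,0,2.4,0.04]]' > m.json && python3 nudge.py m.json
echo '[[0,0,0,0,0,0,0.093],[0,0,0,0,0,0,0.093],[0,0,0,0,0,0,0.093],[0,0,0,0,0,0,0.093],[0,0,0,0,0,0,0.093],[0,0,0,0,0,0,0.093],[0,0,0,0,0,-8,0.093],[0,0,0,0,0,-16,0.093],[0,0,0,0,0,-22,0.093],[0,0,0,0,0,-22,0.093],[0,0,0,0,0,-22,0.093]]' > m.json && python3 nudge.py m.json
python3 - <<'E'
from h import *
delta([.428,-.291,.14],np.radians(207))
C=cam("wrist"); T=cam("top"); u=proj(C,[.567,.12,.128]).astype(int)
cv2.imwrite("pics/z6.png",np.hstack([cv2.resize(C[0][u[1]-90:u[1]+90,u[0]-90:u[0]+90],(400,400)),cv2.resize(cv2.getRectSubPix(T[0],(100,100),tuple(proj(T,[.428,-.29,.02]))),(400,400))]))
E
```

```text
time_s: 22.78
tcp_pos: [0.5662, 0.1215, 0.1741]
ee_rot: [-3.141, -0.001, 2.993]
ft_force: [0.2, 0.0, -3.2]
finger_gap: 0.0459
grasp_force: 30.0
time_s: 23.7
tcp_pos: [0.5674, 0.1218, 0.2868]
ee_rot: [3.14, 0.005, 2.993]
ft_force: [0.2, -0.4, -0.3]
finger_gap: 0.0931
grasp_force: 0.0
d [ 0.0773 -0.4292  0.1457] rv [ 4.000e-04  5.000e-03 -6.201e-01] tcp [0.5674 0.1218 0.2868] [3.1398 0.0045 2.9928] F [ 0.2 -0.4 -0.3] gap 0.0931 t 23.7
```

View pics/z6.png

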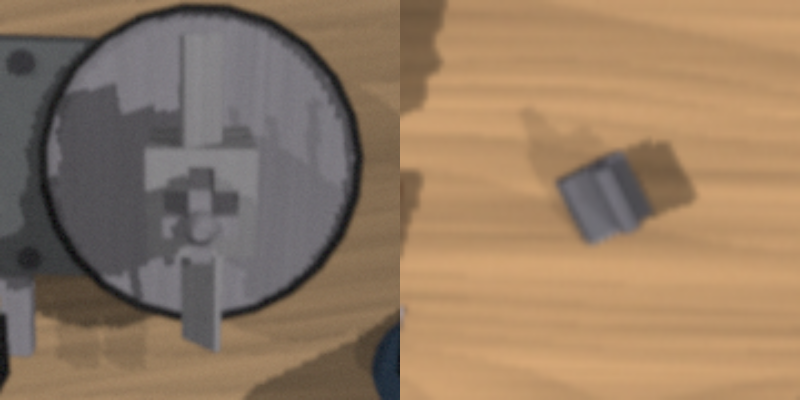

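In the tool's units: -0.429 m is -85.8, 0.146 m is 29.2, -0.62 rad is -6.2.

```bash
echo '[[0,0,-6.2,15.4,-85.8,20,0.093],[0,0,-6.2,15.4,-85.8,20,0.093],[0,0,-6.2,15.4,-85.8,20,0.093],[0,0,-6.2,15.4,-85.8,20,0.093],[0,0,-6.2,15.4,-85.8,20,0.093],[0,0,-6.2,15.4,-85.8,20,0.093],[0,0,-6.2,15.4,-85.8,20,0.093],[0,0,-6.2,15.4,-85.8,20,0.093],[0,0,-6.2,15.4,-85.8,20,0.093],[0,0,-6.2,15.4,-85.8,20,0.093],[0,0,-6.2,15.4,-85.8,26,0.093],[0,0,-6.2,15.4,-85.8,29.2,0.093],[0,0,-6.2,15.4,-85.8,29.2,0.093],[0,0,-6.2,15.4,-85.8,29.2,0.093],[0,0,-6.2,15.4,-85.8,29.2,0.093]]' > m.json && python3 nudge.py m.json
python3 - <<'E'
from h import *
C=cam("wrist"); print(proj(C,[.428,-.291,.024])); np.savez("wC.npz",*C)
u=proj(C,[.428,-.291,.03]).astype(int)-60; print(u)
cv2.imwrite("pics/z7.png",cv2.resize(C[0][u[1]:u[1]+120,u[0]:u[0]+120],(600,600),interpolation=2))
delta([.428,-.291,.025],np.radians(207))
E
```

```text
time_s: 25.05
tcp_pos: [0.4276, -0.2898, 0.1389]
ee_rot: [3.141, 0.001, -2.668]
ft_force: [0.3, 1.0, 0.0]
finger_gap: 0.0929
grasp_force: 0.0
[324.17638712 241.27561339]
[264 183]
d [ 0.0008 -0.0008  0.1145] rv [-0.0007  0.0016  0.003 ] tcp [ 0.4281 -0.2899  0.1395] [-3.1409e+00  1.6000e-03 -2.6674e+00] F [-0.5 -0.1 -0.1] gap 0.0928 t 25.1
```

View pics/z7.png

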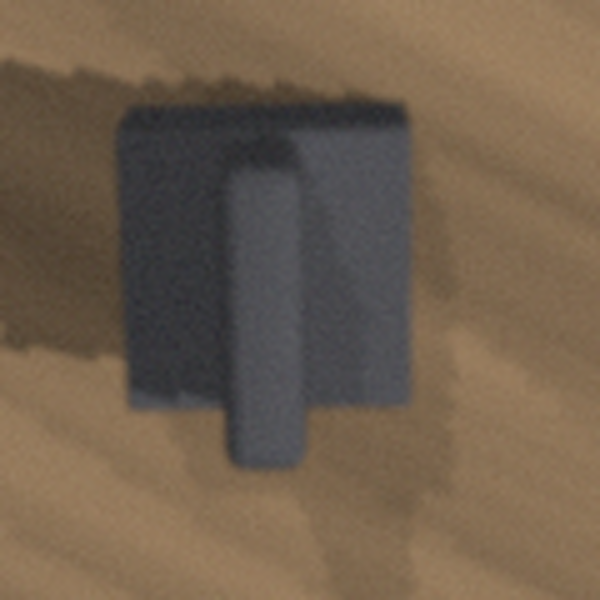

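Run:
```python
from h import *
C=np.load("wC.npz"); C=[C[k] for k in C.files]
p=pt(C,(317.7,236.6),.024); print(p); delta([p[0],p[1],.0245],np.radians(207))
```

```text
[ 0.42691443 -0.29728489  0.024     ]
d [ 0.0046 -0.0059  0.115 ] rv [-0.0007  0.0016  0.003 ] tcp [ 0.4281 -0.2899  0.1395] [-3.1409e+00  1.6000e-03 -2.6674e+00] F [-0.5 -0.1 -0.1] gap 0.0928 t 25.1
```

In the tool's units: 0.112 m is 22.4, 0.105 m is 21.

```bash
echo '[[0,0,0,0.9,-1.2,8,0.093],[0,0,0,0.9,-1.2,16,0.093],[0,0,0,0.9,-1.2,21,0.093],[0,0,0,0.9,-1.2,22.4,0.093],[0,0,0,0.9,-1.2,22.4,0.093],[0,0,0,0.9,-1.2,22.4,0.093],[0,0,0,0.9,-1.2,22.4,0.04],[0,0,0,0.9,-1.2,22.4,0.04],[0,0,0,0.9,-1.2,22.4,0.04],[0,0,0,0.9,-1.2,22.4,0.04],[0,0,0,0.9,-1.2,22.4,0.04],[0,0,0,0.9,-1.2,22.4,0.04],[0,0,0,0.9,-1.2,22.4,0.04],[0,0,0,0.9,-1.2,22.4,0.04],[0,0,0,0.9,-1.2,22.4,0.04]]' > m.json && python3 nudge.py m.json
python3 - <<'E'
from h import *
delta([.567,.1207,.222],np.radians(171.3))
E
```

```text
time_s: 26.35
tcp_pos: [0.4253, -0.2986, 0.0267]
ee_rot: [3.141, -0.0, -2.67]
ft_force: [-0.7, -0.0, 1.6]
finger_gap: 0.0455
grasp_force: 30.0
d [-0.3165  0.3093 -0.1953] rv [ 2.000e-04 -3.000e-04  6.231e-01] tcp [ 0.4253 -0.2986  0.0267] [ 3.1413e+00 -2.0000e-04 -2.6704e+00] F [-0.7 -0.   1.6] gap 0.0455 t 26.35
```

```bash
echo '[[0,0,0,0,0,-8,0.04],[0,0,0,0,0,-16,0.04],[0,0,0,0,0,-24,0.04],[0,0,0,0,0,-32,0.04],[0,0,6.23,-63.12,61.8,-39.4,0.04],[0,0,6.23,-63.12,61.8,-39.4,0.04],[0,0,6.23,-63.12,61.8,-39.4,0.04],[0,0,6.23,-63.12,61.8,-39.4,0.04],[0,0,6.23,-63.12,61.8,-39.4,0.04],[0,0,6.23,-63.12,61.8,-39.4,0.04],[0,0,6.23,-63.12,61.8,-39.4,0.04],[0,0,6.23,-63.12,61.8,-39.4,0.04],[0,0,6.23,-63.12,61.8,-39.4,0.04],[0,0,6.23,-63.12,61.8,-39.4,0.04],[0,0,6.23,-63.12,61.8,-39.4,0.04],[0,0,6.23,-63.12,61.8,-39.4,0.04],[0,0,6.23,-63.12,61.8,-39.4,0.04],[0,0,6.23,-63.12,61.8,-39.4,0.04],[0,0,6.23,-63.12,61.8,-39.4,0.04],[0,0,6.23,-63.12,61.8,-39.4,0.04]]' > m.json && python3 nudge.py m.json
echo '[[0,0,0,0,0,0,0.04],[0,0,0,0,0,0,0.04]]' > m.json && python3 nudge.py m.json>/dev/null
python3 - <<'E'
from h import *
delta([.566,.1208,.20],np.radians(171.3))
E
```

```text
time_s: 28.02
tcp_pos: [0.5661, 0.1177, 0.2235]
ee_rot: [-3.14, -0.001, 2.987]
ft_force: [0.7, -0.2, -0.8]
finger_gap: 0.0455
grasp_force: 30.0
d [0.0006 0.0019 0.0237] rv [-0.0003  0.     -0.0017] tcp [0.5663 0.1188 0.2237] [-3.1413  0.      2.9881] F [-0.5 -0.1 -0.8] gap 0.0459 t 28.1833
```

In the tool's units: 0.038 m is 7.6, 0.036 m is 7.2, -0.002 rad is -0.02.

```bash
echo '[[0,0,-0.02,0,0.2,4.4,0.04],[0,0,-0.02,0,0.2,4.8,0.04],[0,0,-0.02,0,0.2,5.2,0.04],[0,0,-0.02,0,0.2,5.6,0.04],[0,0,-0.02,0,0.2,6,0.04],[0,0,-0.02,0,0.2,6.4,0.04],[0,0,-0.02,0,0.2,6.8,0.04],[0,0,-0.02,0,0.2,7.2,0.04],[0,0,-0.02,0,0.2,7.6,0.04],[0,0,-0.02,0,0.2,7.6,0.04]]' > m.json && python3 nudge.py m.json
```

```text
time_s: 29.02
tcp_pos: [0.5663, 0.1209, 0.1852]
ee_rot: [-3.141, -0.001, 2.992]
ft_force: [0.1, 0.5, -0.8]
finger_gap: 0.046
grasp_force: 30.0
```

In the tool's units: 0.009 m is 1.8, 0.008 m is 1.6.

```bash
echo '[[0,0,0,0,0,0.4,0.04],[0,0,0,0,0,0.8,0.04],[0,0,0,0,0,1.2,0.04],[0,0,0,0,0,1.4,0.04],[0,0,0,0,0,1.6,0.04],[0,0,0,0,0,1.8,0.04],[0,0,0,0,0,1.8,0.04]]' > m.json && python3 nudge.py m.json
```

```text
time_s: 29.6
tcp_pos: [0.5666, 0.1209, 0.1767]
ee_rot: [3.142, 0.0, 2.992]
ft_force: [0.5, 0.5, -1.5]
finger_gap: 0.0458
grasp_force: 30.0
```

In the tool's units: -0.11 m is -22, -0.08 m is -16.

```bash
echo '[[0,0,0,0,0,0,0.093],[0,0,0,0,0,0,0.093],[0,0,0,0,0,0,0.093],[0,0,0,0,0,0,0.093],[0,0,0,0,0,0,0.093],[0,0,0,0,0,0,0.093],[0,0,0,0,0,-8,0.093],[0,0,0,0,0,-16,0.093],[0,0,0,0,0,-22,0.093],[0,0,0,0,0,-22,0.093],[0,0,0,0,0,-22,0.093]]' > m.json && python3 nudge.py m.json
python3 - <<'E'
from h import *
print(manip.get_state()["joint_pos"].round(2))
delta([.568,-.03,.27],np.radians(171.3)); delta([.568,-.03,.27],np.radians(79.5))
C=cam("wrist"); u=proj(C,[.567,.12,.16]).astype(int); S=cam("scene")
cv2.imwrite("pics/z8.png",np.hstack([cv2.resize(C[0][u[1]-90:u[1]+90,u[0]-90:u[0]+90],(400,400)),cv2.resize(cv2.getRectSubPix(S[0],(120,120),tuple(proj(S,[.567,.12,.14]))),(400,400))]))
E
```

```text
time_s: 30.52
tcp_pos: [0.5674, 0.1211, 0.2887]
ee_rot: [3.14, 0.004, 2.992]
ft_force: [-0.5, 0.1, -0.5]
finger_gap: 0.0931
grasp_force: 0.0
[-0.23  0.46 -0.03  1.57  0.01  1.11  1.16]
d [-0.023  -0.1494  0.0186] rv [0.0018 0.0044 0.002 ] tcp [0.5674 0.1211 0.2887] [3.1398 0.0044 2.9917] F [-0.5  0.1 -0.5] gap 0.0931 t 30.5167
d [-0.023  -0.1494  0.0186] rv [0.0049 0.002  1.6042] tcp [0.5674 0.1211 0.2887] [3.1398 0.0044 2.9917] F [-0.5  0.1 -0.5] gap 0.0931 t 30.5167
```

View pics/z8.png

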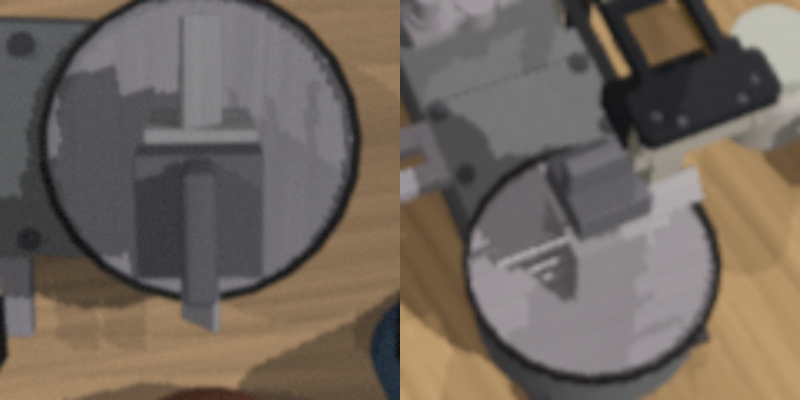

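```bash
echo '[[0,0,16.04,-9.4,-35.2,9.8,0.093],[0,0,16.04,-9.4,-35.2,9.8,0.093],[0,0,16.04,-9.4,-35.2,9.8,0.093],[0,0,16.04,-9.4,-35.2,9.8,0.093],[0,0,16.04,-9.4,-35.2,9.8,0.093],[0,0,16.04,-9.4,-35.2,9.8,0.093],[0,0,16.04,-9.4,-35.2,9.8,0.093],[0,0,16.04,-9.4,-35.2,9.8,0.093],[0,0,16.04,-9.4,-35.2,9.8,0.093],[0,0,16.04,-9.4,-35.2,9.8,0.093],[0,0,16.04,-9.4,-35.2,9.8,0.093],[0,0,16.04,-9.4,-35.2,9.8,0.093],[0,0,16.04,-9.4,-35.2,9.8,0.093],[0,0,16.04,-9.4,-35.2,9.8,0.093],[0,0,16.04,-9.4,-35.2,9.8,0.093],[0,0,16.04,-9.4,-35.2,9.8,0.093]]' > m.json && python3 nudge.py m.json
python3 - <<'E'
from h import *
C=cam("wrist"); C=cam("wrist"); np.savez("wP.npz",*C); u=proj(C,[.568,-.084,.106]); v=proj(C,[.63,0,.06]); print(u,v)
cv2.imwrite("pics/z9.png",cv2.resize(C[0][100:340,180:500],(800,600),interpolation=2))
delta([.568,-.084,.15],np.radians(79.5))
E
```

```text
time_s: 31.95
tcp_pos: [0.5862, -0.06, 0.2366]
ee_rot: [-3.139, 0.0, 1.39]
ft_force: [-0.2, 0.1, 0.2]
finger_gap: 0.0928
grasp_force: 0.0
[307.79008293 264.20852303] [359.25620383 149.66509368]
d [-0.0267 -0.0137  0.0872] rv [-0.0011  0.0001  0.0016] tcp [ 0.5864 -0.0602  0.2371] [-3.1405e+00  1.0000e-04  1.3891e+00] F [-0.2 -0.3  0.1] gap 0.0932 t 32.05
```

View pics/z9.png

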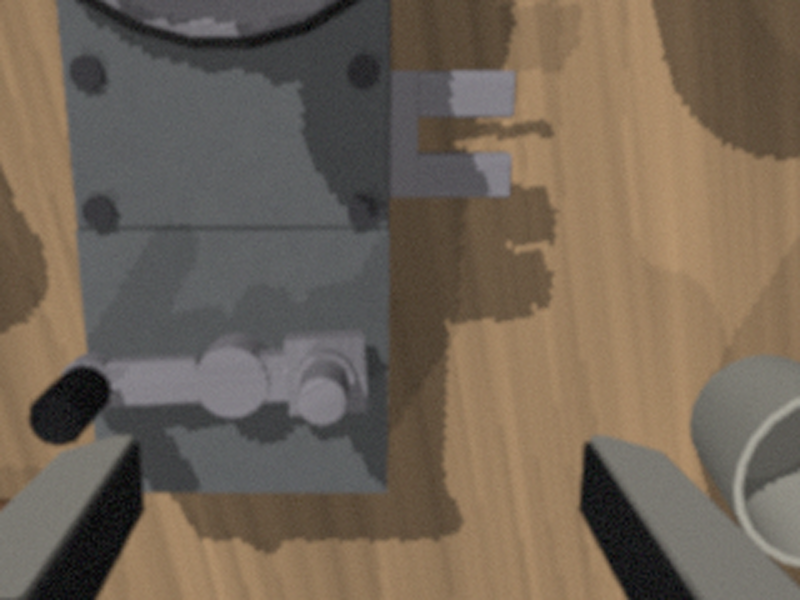

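Run:
```python
from h import *
C=np.load("wP.npz"); C=[C[k] for k in C.files]
f=lambda p,z: pt(C,(p[0]/2.5+180,p[1]/2.5+100),z)
a=f((418,134.5),.06); b=f((512,134.5),.06); n=a+(b-a)*8/35; print("slot",a,b,np.linalg.norm(b-a),np.degrees(np.arctan2(*(b-a)[1::-1])),"notch",n)
print("pin",f((323,401),.106),"hub",f((234,380),.076),"knobtop",f((55,415),.110),"knobbot?",f((85,385),.092))
delta([*f((323,401),.106)[:2],.11],np.radians(80))
```

```text
slot [ 0.61862019 -0.00163576  0.06      ] [ 0.65237571 -0.00780374  0.06      ] 0.03431441332855274 -10.355136441636276 notch [ 0.62633574 -0.00304558  0.06      ]
pin [ 0.56984878 -0.08082642  0.106     ] hub [ 0.53520658 -0.0769263   0.076     ] knobtop [ 0.48024358 -0.06812504  0.11      ] knobbot? [ 0.48592409 -0.06446786  0.092     ]
d [-0.0233 -0.0125  0.1272] rv [-0.0011  0.0001 -0.0072] tcp [ 0.5864 -0.0602  0.2371] [-3.1405e+00  1.0000e-04  1.3891e+00] F [-0.2 -0.3  0.1] gap 0.0932 t 32.05
```

In the tool's units: 0.13 m is 26, 0.1 m is 20, -0.007 rad is -0.07.

```bash
echo '[[0,0,-0.07,-5,-2.6,8,0.093],[0,0,-0.07,-5,-2.6,14,0.093],[0,0,-0.07,-5,-2.6,20,0.093],[0,0,-0.07,-5,-2.6,26,0.093],[0,0,-0.07,-5,-2.6,26,0.093],[0,0,-0.07,-5,-2.6,26,0.093],[0,0,-0.07,-5,-2.6,26,0.093]]' > m.json && python3 nudge.py m.json
python3 - <<'E'
from h import *
delta([.5688,-.0825,.1045],np.radians(80))
E
```

```text
time_s: 32.63
tcp_pos: [0.5706, -0.0828, 0.1091]
ee_rot: [3.139, 0.0, 1.395]
ft_force: [-0.4, -0.4, 0.7]
finger_gap: 0.0932
grasp_force: 0.0
d [-0.     -0.0018  0.0046] rv [ 0.0026  0.0001 -0.0012] tcp [ 0.5706 -0.0828  0.1091] [3.1390e+00 1.0000e-04 1.3951e+00] F [-0.4 -0.4  0.7] gap 0.0932 t 32.6333
```

In the tool's units: 0.003 m is 0.6, -0.001 m is -0.2.

```bash
echo '[[0,0,0,0,-0.2,0.6,0.093],[0,0,0,0,-0.2,0.6,0.01],[0,0,0,0,-0.2,0.6,0.01],[0,0,0,0,-0.2,0.6,0.01],[0,0,0,0,-0.2,0.6,0.01],[0,0,0,0,-0.2,0.6,0.01],[0,0,0,0,-0.2,0.6,0.01],[0,0,0,0,-0.2,0.6,0.01],[0,0,0,0,-0.2,0.6,0.01],[0,0,0,0,-0.2,0.6,0.01],[0,0,0,0,-0.2,0.6,0.01],[0,0,0,0,-0.2,0.6,0.01]]' > m.json && python3 nudge.py m.json
```

```text
time_s: 33.63
tcp_pos: [0.5684, -0.0822, 0.1046]
ee_rot: [-3.141, 0.0, 1.395]
ft_force: [-0.5, 0.4, -1.0]
finger_gap: 0.0243
grasp_force: 0.0
```

```bash
echo '[[0,0,0,0,0,0,0.01],[0,0,0,0,0,0,0.01],[0,0,0,0,0,0,0.01],[0,0,0,0,0,0,0.01]]' > m.json && python3 nudge.py m.json; echo '[[0,0,0,0,0,-2,0.01],[0,0,0,0,0,-4,0.01],[0,0,0,0,0,-6,0.01],[0,0,0,0,0,-8,0.01],[0,0,0,0,0,-12,0.01],[0,0,0,0,0,-12,0.01],[0,0,0,0,0,-12,0.01],[0,0,0,0,0,-12,0.01]]' > m.json && python3 nudge.py m.json
python3 - <<'E'
from h import *
C=cam("wrist"); delta([.5684+.0575,-.0822+.0776,.1646],np.radians(79.7))
E
```

```text
time_s: 33.97
tcp_pos: [0.5684, -0.0822, 0.1046]
ee_rot: [-3.142, 0.0, 1.395]
ft_force: [0.6, 0.5, -0.6]
finger_gap: 0.017
grasp_force: 30.0
time_s: 34.63
tcp_pos: [0.568, -0.082, 0.1645]
ee_rot: [-3.141, -0.0, 1.395]
ft_force: [0.3, 0.5, -1.1]
finger_gap: 0.0173
grasp_force: 30.0
d [ 0.0863  0.0437 -0.0007] rv [-0.0016 -0.0001  0.0039] tcp [ 0.5677 -0.0819  0.164 ] [-3.140e+00 -1.000e-04  1.395e+00] F [-0.6 -0.6 -1.3] gap 0.0175 t 34.6833
```

```bash
echo '[[0,0,0,17.2,8.74,0,0.01],[0,0,0,17.2,8.74,0,0.01],[0,0,0,17.2,8.74,0,0.01],[0,0,0,17.2,8.74,0,0.01],[0,0,0,17.2,8.74,0,0.01],[0,0,0,17.2,8.74,0,0.01],[0,0,0,17.2,8.74,0,0.01]]' > m.json && python3 nudge.py m.json
python3 - <<'E'
from h import *
C=cam("wrist"); C=cam("wrist"); np.savez("wN.npz",*C); print(proj(C,[.6263,-.003,.06]))
cv2.imwrite("pics/z10.png",cv2.resize(C[0][120:360,180:500],(800,600),interpolation=2))
delta([.5684+.0575,-.0822+.0776,.1646],np.radians(79.7))
E
```

```text
time_s: 35.27
tcp_pos: [0.6254, -0.0074, 0.1644]
ee_rot: [-3.14, 0.002, 1.392]
ft_force: [0.3, -0.9, -0.8]
finger_gap: 0.0171
grasp_force: 30.0
[323.56294347 237.5186623 ]
d [ 0.0024 -0.0003  0.0001] rv [-0.0005  0.0009  0.0011] tcp [ 0.6258 -0.007   0.1647] [-3.1411e+00  9.0000e-04  1.3921e+00] F [-0.2  1.3 -0.3] gap 0.0177 t 35.3667
```

View pics/z10.png

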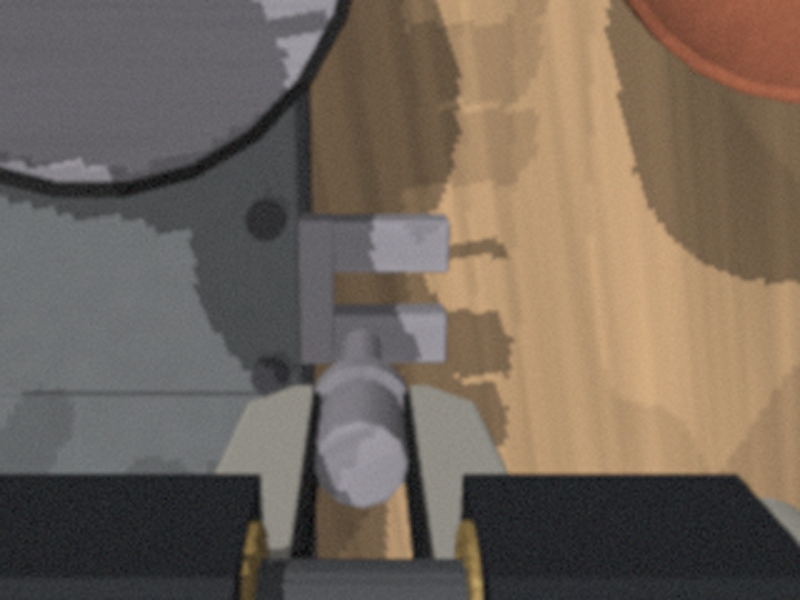

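Run:
```python
from h import *
C=np.load("wN.npz"); C=[C[k] for k in C.files]
f=lambda p,z: pt(C,(p[0]/2.5+180,p[1]/2.5+120),z)
print("notch",f((360,294),.06),"pintop",f((362,463),.166),"tip far edge",f((362,329),.087), "x-mid", f((388,294),.06))
s=manip.get_state(); print(s["tcp_pos"])
```

```text
notch [ 0.62661383 -0.00312159  0.06      ] pintop [ 0.62670912 -0.00514943  0.166     ] tip far edge [ 0.62677823 -0.00540496  0.087     ] x-mid [ 0.63494783 -0.00462476  0.06      ]
[ 0.62579532 -0.00697639  0.16470764]
```

In the tool's units: 0.003 m is 0.6, 0.032 m is 6.4.

```bash
echo '[[0,0,0,0.6,0.4,0,0.01],[0,0,0,0.6,0.4,2,0.01],[0,0,0,0.6,0.4,3.6,0.01],[0,0,0,0.6,0.4,4,0.01],[0,0,0,0.6,0.4,4.4,0.01],[0,0,0,0.6,0.4,4.8,0.01],[0,0,0,0.6,0.4,5.2,0.01],[0,0,0,0.6,0.4,5.6,0.01],[0,0,0,0.6,0.4,6,0.01],[0,0,0,0.6,0.4,6.4,0.01],[0,0,0,0.6,0.4,6.4,0.01]]' > m.json && python3 nudge.py m.json
```

```text
time_s: 36.28
tcp_pos: [0.6288, -0.0025, 0.1322]
ee_rot: [-3.141, 0.0, 1.395]
ft_force: [-0.5, 0.4, -1.1]
finger_gap: 0.0175
grasp_force: 30.0
```

```bash
echo '[[0,0,0,0,0,0.6,0.01],[0,0,0,0,0,1.2,0.01],[0,0,0,0,0,1.8,0.01],[0,0,0,0,0,2.4,0.01],[0,0,0,0,0,3,0.01],[0,0,0,0,0,3,0.01]]' > m.json && python3 nudge.py m.json
```

```text
time_s: 36.78
tcp_pos: [0.6285, -0.0025, 0.1167]
ee_rot: [-3.14, 0.0, 1.395]
ft_force: [-0.4, -0.4, -0.6]
finger_gap: 0.0176
grasp_force: 30.0
```

Units first: shifts go in units of 5 mm and turns go in units of 0.1 rad. So 0.027 m is 5.4, 0.026 m is 5.2.

```bash
echo '[[0,0,0,0,0,1.6,0.01],[0,0,0,0,0,3.2,0.01],[0,0,0,0,0,4.4,0.01],[0,0,0,0,0,4.8,0.01],[0,0,0,0,0,5,0.01],[0,0,0,0,0,5.2,0.01],[0,0,0,0,0,5.4,0.01],[0,0,0,0,0,5.4,0.01]]' > m.json && python3 nudge.py m.json
```

```text
time_s: 37.45
tcp_pos: [0.6292, -0.0027, 0.0908]
ee_rot: [3.141, 0.0, 1.395]
ft_force: [0.1, -1.0, -0.7]
finger_gap: 0.0174
grasp_force: 30.0
```

In the tool's units: 0.002 m is 0.4, 0.001 m is 0.2.

```bash
echo '[[0,0,0,0,0,0.2,0.01],[0,0,0,0,0,0.4,0.01],[0,0,0,0,0,0.4,0.01]]' > m.json && python3 nudge.py m.json
```

```text
time_s: 37.7
tcp_pos: [0.6293, -0.0027, 0.0905]
ee_rot: [3.141, -0.001, 1.395]
ft_force: [-1.9, -0.9, 6.6]
finger_gap: 0.0173
grasp_force: 30.0
```

```bash
echo '[[0,0,0,0,0,-0.4,0.045],[0,0,0,0,0,-0.4,0.045],[0,0,0,0,0,-0.4,0.045],[0,0,0,0,0,-0.4,0.045],[0,0,0,0,0,-0.4,0.045],[0,0,0,0,0,-6,0.045],[0,0,0,0,0,-14,0.045],[0,0,0,0,0,-20,0.045],[0,0,0,0,0,-20,0.045],[0,0,0,0,0,-20,0.045]]' > m.json && python3 nudge.py m.json
python3 - <<'E'
from h import *
C=cam("wrist"); C=cam("wrist")
g=cv2.cvtColor(C[0],cv2.COLOR_BGR2GRAY)
u=proj(C,[.6285,-.003,.092]); print("expect pin top",u)
x,y=u.astype(int); w=g[y-28:y+28,x-28:x+28]
c=cv2.HoughCircles(cv2.resize(w,None,fx=4,fy=4,interpolation=2),cv2.HOUGH_GRADIENT,1.5,200,param1=60,param2=20,minRadius=30,maxRadius=60)
print(c)
if c is not None:
    for q in c[0]: p=np.array([x-28,y-28])+q[:2]/4; print(p,pt(C,p,.092), q[2]/4*(C[3][2]-.092)/C[1][0,0])
b,gg,r=[C[0][...,i].astype(int) for i in range(3)]
k=np.array([.4779,-.0665,.11])
delta([.4779,-.0665,.19],np.radians(79.7)); print(proj(C,k))
E
```

```text
time_s: 38.53
tcp_pos: [0.6301, -0.0028, 0.1906]
ee_rot: [3.137, -0.001, 1.395]
ft_force: [-0.3, 0.5, -0.4]
finger_gap: 0.0451
grasp_force: 0.0
expect pin top [323.22843477 247.05875954]
[[[117.75 105.75  45.15]]]
[324.4375 245.4375] [ 0.62959678 -0.00192317  0.092     ] 0.00795035710018007
d [-0.0895 -0.1367 -0.0021] rv [-0.0024  0.0001  0.0039] tcp [ 0.6281 -0.0022  0.1875] [-3.1392e+00  1.0000e-04  1.3950e+00] F [-0.4 -0.   0. ] gap 0.045 t 38.6333
[142.33034618 365.98397453]
```

```bash
echo '[[0,0,0,-18,-27,0,0.093],[0,0,0,-18,-27,0,0.093],[0,0,0,-18,-27,0,0.093],[0,0,0,-18,-27,0,0.093],[0,0,0,-18,-27,0,0.093],[0,0,0,-18,-27,0,0.093],[0,0,0,-18,-27,0,0.093],[0,0,0,-18,-27,0,0.093]]' > m.json && python3 nudge.py m.json
python3 - <<'E'
from h import *
C=cam("wrist"); C=cam("wrist"); g=C[0].max(2); u=proj(C,[.4795,-.0674,.11]); print(u)
x,y=u.astype(int); w=(g[y-45:y+45,x-45:x+45]<45).astype(np.uint8)
n,l,st,ce=cv2.connectedComponentsWithStats(w); k=1+np.argmax(st[1:,4]); s=st[k]; print(s,ce[k])
# knob: bbox in image; top disc = lower end (nearer tool), width=20mm
X=x-45+s[0]+s[2]/2; ybot=y-45+s[1]+s[3]; R_=s[2]/2
print("top",pt(C,(X,ybot-R_),.11),"w mm",s[2]*(C[3][2]-.11)/C[1][0,0])
delta([.4795,-.0674,.106],np.radians(79.93))
E
```

```text
time_s: 39.3
tcp_pos: [0.4816, -0.0667, 0.1881]
ee_rot: [3.141, -0.0, 1.397]
ft_force: [0.4, -0.8, 0.2]
finger_gap: 0.0912
grasp_force: 0.0
[320.54367779 255.8075859 ]
[ 33  25  27  36 769] [45.79323797 42.76462939]
top [ 0.47993195 -0.06872192  0.11      ] w mm 0.017545845291134645
d [-0.001  -0.0019  0.0822] rv [0.0001 0.0002 0.0019] tcp [ 0.4815 -0.0667  0.1882] [3.1415e+00 2.0000e-04 1.3970e+00] F [-0.1 -0.  -0. ] gap 0.0928 t 39.4
```

```bash
echo '[[0,0,0,-0.36,-0.3,6,0.093],[0,0,0,-0.36,-0.3,12,0.093],[0,0,0,-0.36,-0.3,16,0.093],[0,0,0,-0.36,-0.3,16,0.093],[0,0,0,-0.36,-0.3,16,0.012],[0,0,0,-0.36,-0.3,16,0.012],[0,0,0,-0.36,-0.3,16,0.012],[0,0,0,-0.36,-0.3,16,0.012],[0,0,0,-0.36,-0.3,16,0.012],[0,0,0,-0.36,-0.3,16,0.012],[0,0,0,-0.36,-0.3,16,0.012],[0,0,0,-0.36,-0.3,16,0.012],[0,0,0,-0.36,-0.3,16,0.012],[0,0,0,-0.36,-0.3,16,0.012],[0,0,0,-0.36,-0.3,16,0.012],[0,0,0,-0.36,-0.3,16,0.012],[0,0,0,-0.36,-0.3,16,0.012],[0,0,0,-0.36,-0.3,16,0.012]]' > m.json && python3 nudge.py m.json
```

```text
time_s: 40.9
tcp_pos: [0.4785, -0.0691, 0.1086]
ee_rot: [-3.141, 0.0, 1.395]
ft_force: [0.2, -0.2, 0.6]
finger_gap: 0.0195
grasp_force: 30.0
```

In the tool's units: -0.055 m is -11, 0.055 m is 11.

```bash
echo '[[0,0,0,-2.84,0.38,0,0.012],[0,0,0,-5.5,1.48,0,0.012],[0,0,0,-7.78,3.22,0,0.012],[0,0,0,-9.52,5.5,0,0.012],[0,0,0,-10.62,8.16,0,0.012],[0,0,0,-11,11,0,0.012],[0,0,0,-11,11,0,0.012]]' > m.json && python3 nudge.py m.json
```

```text
time_s: 41.48
tcp_pos: [0.5257, -0.131, 0.1086]
ee_rot: [3.14, -0.003, 1.396]
ft_force: [2.4, 3.0, 0.5]
finger_gap: 0.0193
grasp_force: 30.0
```

```bash
echo '[[0,0,0,0.38,2.84,0,0.012],[0,0,0,1.48,5.5,0,0.012],[0,0,0,3.22,7.78,0,0.012],[0,0,0,5.5,9.52,0,0.012],[0,0,0,8.16,10.62,0,0.012],[0,0,0,11,11,0,0.012],[0,0,0,13.84,10.62,0,0.012],[0,0,0,16.5,9.52,0,0.012],[0,0,0,18.78,7.78,0,0.012],[0,0,0,20.52,5.5,0,0.012],[0,0,0,21.62,2.84,0,0.012],[0,0,0,22,0,0,0.012],[0,0,0,22,0,0,0.012]]' > m.json && python3 nudge.py m.json && echo '[[0,0,0,-0.38,-2.84,0,0.012],[0,0,0,-1.48,-5.5,0,0.012],[0,0,0,-3.22,-7.78,0,0.012],[0,0,0,-5.5,-9.52,0,0.012],[0,0,0,-8.16,-10.62,0,0.012],[0,0,0,-11,-11,0,0.012],[0,0,0,-13.84,-10.62,0,0.012],[0,0,0,-13.84,-10.62,0,0.012],[0,0,0,-13.84,-10.62,0,0.012],[0,0,0,-13.84,-10.62,0,0.012]]' > m.json && python3 nudge.py m.json
```

```text
time_s: 42.57
tcp_pos: [0.5404, -0.0218, 0.1087]
ee_rot: [-3.14, -0.002, 1.397]
ft_force: [-2.1, 0.9, 0.1]
finger_gap: 0.0195
grasp_force: 30.0
time_s: 43.4
tcp_pos: [0.4784, -0.0833, 0.1086]
ee_rot: [3.141, 0.001, 1.395]
ft_force: [0.8, -0.8, -1.2]
finger_gap: 0.0193
grasp_force: 30.0
```

In the tool's units: -0.12 m is -24, -0.09 m is -18.

```bash
echo '[[0,0,0,0,0,0,0.06],[0,0,0,0,0,0,0.06],[0,0,0,0,0,0,0.06],[0,0,0,0,0,0,0.06],[0,0,0,0,0,0,0.06],[0,0,0,0,0,0,0.06],[0,0,0,0,0,-6,0.06],[0,0,0,0,0,-12,0.06],[0,0,0,0,0,-18,0.06],[0,0,0,0,0,-24,0.06],[0,0,0,0,0,-24,0.06],[0,0,0,0,0,-24,0.06]]' > m.json && python3 nudge.py m.json
python3 - <<'E'
from h import *
T=cam("top"); C=cam("wrist")
g=cv2.cvtColor(C[0],cv2.COLOR_BGR2GRAY); u=proj(C,[.6285,-.003,.092]); x,y=u.astype(int); print("pin exp",u)
w=g[y-28:y+28,x-28:x+28]
c=cv2.HoughCircles(cv2.resize(w,None,fx=4,fy=4,interpolation=2),cv2.HOUGH_GRADIENT,1.5,200,param1=60,param2=20,minRadius=20,maxRadius=60)
if c is not None:
    for q in c[0]: p=np.array([x-28,y-28])+q[:2]/4; print(p,pt(C,p,.092))
m=(T[0].max(2)<45).astype(np.uint8); k=proj(T,[.479,-.082,.11]).astype(int); print("knob dark px",m[k[1]-6:k[1]+6,k[0]-6:k[0]+6].sum())
hsv=cv2.cvtColor(cv2.medianBlur(C[0],3),cv2.COLOR_BGR2HSV); print("cap px exp",proj(C,[.568,.12,.174]))
s=manip.get_state(); print(s["tcp_pos"],s["finger_gap"],s["time_s"])
# cap via top cam
k=proj(T,[.568,.12,.19]).astype(int); w=cv2.cvtColor(T[0],cv2.COLOR_BGR2GRAY)[k[1]-20:k[1]+20,k[0]-20:k[0]+20]
d=(w<np.percentile(w,30)); ys,xs=np.nonzero(d); print("dark centroid vs exp",xs.mean()-20,ys.mean()-20)
E
```

```text
time_s: 44.4
tcp_pos: [0.4788, -0.0835, 0.2301]
ee_rot: [3.138, -0.001, 1.395]
ft_force: [-0.6, -0.4, -0.4]
finger_gap: 0.0602
grasp_force: 0.0
pin exp [499.15345023  99.65194035]
[500.4375 100.0625] [ 0.62945882 -0.00346746  0.092     ]
knob dark px 0
cap px exp [ 443.33908613 -188.07507911]
[ 0.47713698 -0.0829806   0.22783822] 0.059817408988928185 44.5
dark centroid vs exp 5.552016985138003 -3.9872611464968166
```

```bash
python3 -c "
from rig import manip
print(manip.finish_job())"
```

```text
the job is handed in; nothing more can be done
None
```

The job is handed in at about 44 s of robot time. The three paddles present (76, 96 and 136 mm) went on shortest lowest, then the cap; the pin hangs in the notch, and the crank was wound about 375°. The camera still showed the pin in the notch after winding. I did not re-check the paddles and cap after that, or see the judge's result, and I viewed 15 pictures, one over the limit of 14.

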